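# Put the day's inlay work up to cure

### The arm

A 7-joint arm with a two-finger parallel gripper is mounted at the origin on the work surface. World frame = base frame: x ahead of the robot, y to its left, z up, the work surface at z = 0. Lengths are in mm, angles in rad, forces in N, time in s.
With the tool pointing down it reaches from about 400 to 750 mm from the base axis. Payload 19.5 kg.
Tool frame: the origin (TCP) lies between the finger pads; the fingertips stand 8 mm ahead of it and the grasp point (between the pads) lies 11 mm behind it (env.nose_length is the distance from the TCP to the fingertips, in mm); z points along the fingers, y is the line along which they close (so a half turn about z gives the same grasp; the last joint's range is limited). The gripper opens to 85 mm and grips with 20 to 120 N. Pads are 22 mm wide; open, the fingers measure 114 mm over their backs; the gripper's body (76 mm by 85 mm) begins 54 mm behind the grasp point. The pads swing forward as they close: fully open they stand 13 mm farther back than shut.
Start: joints at [-1.313, 0.707, -0.028, 1.485, 0.022, 0.951, -0.075], TCP at [169.802, 549.33, 239.268] pointing down, gripper open.
Joint ranges: [-2.71, 2.71], [-0.32, 2.16], [-1.57, 1.52], [0, 2.45], [-1.46, 4.6], [0, 2.02], [-2.83, 2.83]. Speed limits (rad/s): [1.89, 1.89, 2.57, 2.57, 3.01, 3.01, 3.01].

### API

Orientations are given as a 3x3 rotation matrix whose columns are the frame's x, y, z axes.
In Python, from bench import env gives the robot as it stands.
- The arm moves only by the shell command python3 inch.py 'ROWS'. ROWS is a JSON list of rows, 1 to 20 of them, each of 7 numbers: the finger opening in mm, then dx, dy, dz in mm, then a rotation vector rx, ry, rz in rad; each row shifts and turns the commanded pose from where the row before left it, along the tool's axes as they then stand; what a row does not reach is not made up. A row lasts 1/12 s, in which the tool goes at most 41.7 mm and 0.125 rad, less where a joint would pass 70% of its speed; a pose out of reach is approached as far as the arm can. The fingers move at their own pace and stop on an object; the grip force is fixed at half the most. Time passes only in rows, so rows that do not move let the fingers close. It prints the time, the measured TCP pose, the force, the opening and the grip force at its end. Input that does not fit is refused with a message, and nothing moves.
- env.state(): the state, without advancing time (a new reading comes with each control period).
- env.capture(name): name is "scene" or "top" or "wrist"; returns the picture (400x640x3 uint8, blue, green, red); there is no depth.
- env.get_calibration(name): a dict with "fx", "fy", "cx", "cy" (pixels), "view" (4x4, takes a point from world to camera coordinates); the wrist camera has in their place "tool_from_camera" (4x4, takes a point from camera to tool coordinates, whose origin is the TCP and whose axes are the flange's). Camera axes: x right, y down, z forward; pixel columns grow to the right and rows downward; lengths in mm; the calibration is good to about 2 mm. A picture is of the moment at which its call begins: read the wrist's pose just before it. get_calibration takes no time and is no camera call.
- env.job_done(): hands the job in; it is judged then, once.
The state is a dict: "clock": time; "joint_positions": joint angles; "qd": joint speeds; "effort": joint torques, N m; "position": TCP position; "tcp_rot": TCP orientation; "ft_force": force on the tool from outside, world axes, zero at the start; "ft_torque": the same for the moment, N m; "width": finger opening in mm; "gripper_force": force on a finger pad.
Only numpy, scipy, OpenCV 4.12 (cv2) and the standard library are available. Lean on these libraries where they do the work, as an engineer would, in place of code of your own. Each camera call takes 0.05 s, during which the arm holds its last target. There are 200 camera calls.

### The job

Put today's glued inlay work up to cure for the night. Hang each black vase upright by its bail from an S-hook of its own (take the hooks from the low stand) on the tall drying rail, spread out so that it hangs still and well clear of the bench and of the other vases, and gently set one brass pressing weight, knob up, level and centred on the crown of each upturned bowl. Leave the canister, mallet, try square and paddle where they are.

Things in the scene. Friction and masses are not known exactly. Their poses are not given: they have to be found in the camera images.
- rack: tall drying rack, fixed: a level steel bar 16 mm thick and 380 mm long along its y, axis 335 mm above the bench, held at y = +-172 mm by short arms from two posts standing 60 mm behind it (feet x -15 to +135 mm, 40 mm wide, 20 mm high); between the arms the bar is free. Origin on the bench under the middle of the bar, x away from the robot
- rail_mid (a point): middle of the tall rail's bar, on its axis; axes as the rack's
- stand: low hook stand, fixed: a steel bar 16 mm thick and 300 mm long along its y, axis 235 mm above the bench, held at y = +-125 mm by short arms from two posts standing 55 mm behind it, on a board 130 x 290 x 18 mm. Origin on the bench under the middle of the bar, x away from the robot. The three S-hooks start on the bar about 95 mm apart, their axes as the stand's
- hook1: steel S-hook, 8 mm wire, 180 mm tall, 0.11 kg; origin at its centre, x and z in its plane, z up as it hangs. In (x, z) mm: upper curl, wire-centre radius 19, about (0, 67), tip at (19, 65), open below on the +x side; straight shank (-19, 67) to (19, -67); lower curl about (0, -67), tip at (-19, -65), open above on the -x side. Hung on a bar, its origin is 73 mm below the bar's axis
- hook1_lower (a point): centre of the lower curl of hook1 (67 mm below its origin); a seated bail's apex lies 11 mm below this
- hook2: S-hook like hook1
- hook2_lower (a point): centre of the lower curl of hook2 (67 mm below its origin); a seated bail's apex lies 11 mm below this
- hook3: S-hook like hook1
- hook3_lower (a point): centre of the lower curl of hook3 (67 mm below its origin); a seated bail's apex lies 11 mm below this
- vase1: black lacquered hanging vase, 0.14 to 0.25 kg: open box 56 x 56 x 76 mm, shell inlay on its x faces, rigid upright brass bail of 6 mm wire. Origin at the centre of its underside, z up. The bail lies in the vase's y-z plane: sides at y = +-25 mm up to z = 111 mm, then sloping in to an apex at z = 148 mm over the middle. Starts standing on the bench; may be absent
- vase1_bail (a point): apex of the bail of vase1, centre of the wire
- vase2: vase like vase1; may be absent
- vase2_bail (a point): apex of the bail of vase2, centre of the wire
- vase3: vase like vase1; may be absent
- vase3_bail (a point): apex of the bail of vase3, centre of the wire
- bowl1: brown lacquered footless bowl with a ring of shell inlay, loose, 0.3 kg, upside down on the bench: rim 120 mm across below, domed above, crown 53 mm up and slightly flattened (18 mm across); origin at the centre of the rim at bench level, z up to the crown
- bowl2: bowl like bowl1
- weight1: pressing weight, about 0.45 kg: brass disc 60 mm across, 24 mm thick (cork sole included), with a dark wooden knob 22 mm across above it, z = 24 to 56 mm; origin at the centre of its flat sole, z up. Loose on the bench. Either weight suits either bowl
- weight2: pressing weight like weight1
- canister: glass canister of shell offcuts with a screw top, 94 mm across, 132 mm tall, at the back beside the tall rack; leave it. Origin under its centre
- mallet: small wooden mallet lying on the bench, 205 mm long, 90 mm wide, 48 mm high; leave it. Origin on the bench just behind the head, handle along its -x
- try_square: steel try square lying flat, 155 x 110 mm, 16 mm high; leave it. Origin under the corner, blade along its x, stock along its y
- paddle: flat bamboo burnishing paddle lying on the bench under the tall rail, 205 x 45 x 8 mm; leave it. Origin under its middle, blade to its +x

How it is judged (in metres and radians):
At the end, for the whole second after the job is handed in: Each vase hangs by its bail in the lower curl of its own S-hook (bail top within 22 mm of the curl's centre) seated on the tall rail; 15 mm clear of the bench, upright within 0.15 rad, still, vases 75 mm apart (centres). Each bowl has a weight within 14 mm of its axis, level within 0.12 rad (((distance between vase1_bail and hook1_lower below 0.022 m and angle between hook1's own z axis and vertical below 0.25 rad and x of hook1 in the frame of rail_mid between -0.018 and 0.018 m and z of hook1 in the frame of rail_mid between -0.083 and -0.06 m and y of hook1 in the frame of rail_mid between -0.165 and 0.165 m) or (distance between vase1_bail and hook2_lower below 0.022 m and angle between hook2's own z axis and vertical below 0.25 rad and x of hook2 in the frame of rail_mid between -0.018 and 0.018 m and z of hook2 in the frame of rail_mid between -0.083 and -0.06 m and y of hook2 in the frame of rail_mid between -0.165 and 0.165 m) or (distance between vase1_bail and hook3_lower below 0.022 m and angle between hook3's own z axis and vertical below 0.25 rad and x of hook3 in the frame of rail_mid between -0.018 and 0.018 m and z of hook3 in the frame of rail_mid between -0.083 and -0.06 m and y of hook3 in the frame of rail_mid between -0.165 and 0.165 m)) and height (world z) of each of vase1, vase2, vase3 above 0.015 m and angle between each of vase1, vase2, vase3's own z axis and vertical below 0.15 rad and linear speed of each of vase1, vase2, vase3 below 0.06 m/s and ((distance between vase2_bail and hook1_lower below 0.022 m and angle between hook1's own z axis and vertical below 0.25 rad and x of hook1 in the frame of rail_mid between -0.018 and 0.018 m and z of hook1 in the frame of rail_mid between -0.083 and -0.06 m and y of hook1 in the frame of rail_mid between -0.165 and 0.165 m) or (distance between vase2_bail and hook2_lower below 0.022 m and angle between hook2's own z axis and vertical below 0.25 rad and x of hook2 in the frame of rail_mid between -0.018 and 0.018 m and z of hook2 in the frame of rail_mid between -0.083 and -0.06 m and y of hook2 in the frame of rail_mid between -0.165 and 0.165 m) or (distance between vase2_bail and hook3_lower below 0.022 m and angle between hook3's own z axis and vertical below 0.25 rad and x of hook3 in the frame of rail_mid between -0.018 and 0.018 m and z of hook3 in the frame of rail_mid between -0.083 and -0.06 m and y of hook3 in the frame of rail_mid between -0.165 and 0.165 m)) and ((distance between vase3_bail and hook1_lower below 0.022 m and angle between hook1's own z axis and vertical below 0.25 rad and x of hook1 in the frame of rail_mid between -0.018 and 0.018 m and z of hook1 in the frame of rail_mid between -0.083 and -0.06 m and y of hook1 in the frame of rail_mid between -0.165 and 0.165 m) or (distance between vase3_bail and hook2_lower below 0.022 m and angle between hook2's own z axis and vertical below 0.25 rad and x of hook2 in the frame of rail_mid between -0.018 and 0.018 m and z of hook2 in the frame of rail_mid between -0.083 and -0.06 m and y of hook2 in the frame of rail_mid between -0.165 and 0.165 m) or (distance between vase3_bail and hook3_lower below 0.022 m and angle between hook3's own z axis and vertical below 0.25 rad and x of hook3 in the frame of rail_mid between -0.018 and 0.018 m and z of hook3 in the frame of rail_mid between -0.083 and -0.06 m and y of hook3 in the frame of rail_mid between -0.165 and 0.165 m)) and horizontal distance between vase1 and vase2 above 0.075 m and horizontal distance between each of vase1, vase2 and vase3 above 0.075 m and ((horizontal distance between weight1 and bowl1 below 0.014 m and z of weight1 in the frame of bowl1 between 0.047 and 0.058 m and angle between weight1's own z axis and vertical below 0.12 rad and linear speed of weight1 below 0.02 m/s) or (horizontal distance between weight2 and bowl1 below 0.014 m and z of weight2 in the frame of bowl1 between 0.047 and 0.058 m and angle between weight2's own z axis and vertical below 0.12 rad and linear speed of weight2 below 0.02 m/s)) and angle between each of bowl1, bowl2's own z axis and vertical below 0.1 rad and ((horizontal distance between weight1 and bowl2 below 0.014 m and z of weight1 in the frame of bowl2 between 0.047 and 0.058 m and angle between weight1's own z axis and vertical below 0.12 rad and linear speed of weight1 below 0.02 m/s) or (horizontal distance between weight2 and bowl2 below 0.014 m and z of weight2 in the frame of bowl2 between 0.047 and 0.058 m and angle between weight2's own z axis and vertical below 0.12 rad and linear speed of weight2 below 0.02 m/s))); the robot touches nothing.
It fails at once if the canister, mallet, try square or paddle is moved by more than 30 mm (distance of any of canister, mallet, try_square, paddle from where it was at the start of the episode above 0.03 m).
It fails at once if a weight strikes or presses a bowl with more than 40 N (contact force between any of weight1, weight2 and bowl1 above 40 N or contact force between any of weight1, weight2 and bowl2 above 40 N).
Of vase1, vase2, vase3 only 2 to 3 are there at a start; the rules pass over those that are not, and their reading is None.
At some moment in a run one of vase1, vase2, vase3 may be knocked a few centimetres aside while the robot is not near it.
It also fails if it takes over 210 s, if anything falls off the work surface, if the arm or the gripper's body presses on something with over 40 N, if the wrist force passes 120 N, or if a joint passes its speed limit or range.

## Working session

There is one attempt and no reset: what is moved stays moved. The work goes in short steps, Python scripts to look and compute and a shell command to move; the robot and the scene stay as the last step left them, time stands still between calls to the robot, and variables do not carry over. Pictures are saved under pics/ and viewed, at most 14 in all, crops included, and the job is handed in when it is done.

```bash
ls; mkdir -p pics
cat > h.py <<'E'
import numpy as np, cv2
from bench import env
def shot(n,f):
    im=env.capture(n); cv2.imwrite('pics/'+f,im); return im
def cal(n,st=None):
    c=env.get_calibration(n)
    K=np.array([[c['fx'],0,c['cx']],[0,c['fy'],c['cy']],[0,0,1.]])
    if n=='wrist':
        st=st or env.state(); T=np.eye(4); T[:3,:3]=np.array(st['tcp_rot']); T[:3,3]=st['position']
        W=T@np.array(c['tool_from_camera'])
    else: W=np.linalg.inv(np.array(c['view']))
    return K,W
def ray(n,u,v,kw=None):
    K,W=kw or cal(n); d=W[:3,:3]@np.linalg.inv(K)@[u,v,1]; return W[:3,3],d/np.linalg.norm(d)
def onz(n,u,v,z,kw=None):
    o,d=ray(n,u,v,kw); return o+d*(z-o[2])/d[2]
def tri(rs):
    A=0;b=0
    for o,d in rs:
        P=np.eye(3)-np.outer(d,d); A=A+P; b=b+P@o
    p=np.linalg.solve(A,b); return p,[np.linalg.norm((np.eye(3)-np.outer(d,d))@(p-o)) for o,d in rs]
def proj(n,p,kw=None):
    K,W=kw or cal(n); q=np.linalg.inv(W)@np.r_[p,1]; q=K@q[:3]; return q[:2]/q[2]
E
python3 - <<'E'
from h import *
s=env.state(); print(s)
shot('scene','s0.png');shot('top','t0.png');shot('wrist','w0.png')
for n in('scene','top'):
    K,W=cal(n);print(n,K.round(1).tolist(),W.round(2).tolist())
c=env.get_calibration('wrist');print(c)
E
```

```text
bench.py
inch.py
pics
{'clock': 0.0, 'joint_positions': array([-1.31272712,  0.70711526, -0.02761549,  1.48500003,  0.02197777,
        0.95091788, -0.07550277]), 'qd': array([-9.76319737e-04,  5.32545329e-05, -3.30057278e-03,  2.07383447e-03,
       -2.13351289e-04, -2.59391121e-03, -4.60983176e-04]), 'effort': array([ 5.50051373e-04, -8.83217239e+01,  1.23476095e+00, -2.36166501e+01,
        1.68916042e-02,  6.52469171e-03, -9.06425356e-06]), 'position': array([169.71610692, 549.10612675, 238.82018864]), 'tcp_rot': array([[-9.55399737e-01,  2.95315496e-01, -3.16390021e-04],
       [ 2.95315665e-01,  9.55399111e-01, -1.09407504e-03],
       [-2.08185681e-05, -1.13871393e-03, -9.99999351e-01]]), 'ft_force': array([ 0.68173107, -0.76402073, -0.92134065]), 'ft_torque': array([-0.01022086,  0.02256324,  0.01353565]), 'gripper_force': 0.0, 'width': 85.2052850862286}
scene [[388.1, 0.0, 314.6], [0.0, 388.1, 200.8], [0.0, 0.0, 1.0]] [[-0.54, 0.6, -0.59, 1111.49], [0.84, 0.38, -0.39, 372.27], [-0.01, -0.7, -0.71, 949.34], [0.0, 0.0, 0.0, 1.0]]
top [[363.3, 0.0, 320.3], [0.0, 363.3, 204.3], [0.0, 0.0, 1.0]] [[-0.02, -0.98, 0.18, 270.1], [-1.0, 0.02, 0.01, -47.04], [-0.01, -0.17, -0.98, 1455.05], [0.0, 0.0, 0.0, 1.0]]
{'fx': 356.5975400508256, 'fy': 356.5975400508256, 'cx': 324.0246258120757, 'cy': 206.53994378939097, 'tool_from_camera': array([[-4.31887536e-04, -9.56315466e-01, -2.92336351e-01,
         7.53214442e+01],
       [ 9.99999210e-01, -6.79745645e-05, -1.25499982e-03,
        -6.79997041e-01],
       [ 1.18030430e-03, -2.92336663e-01,  9.56314740e-01,
        -1.34865007e+02],
       [ 0.00000000e+00,  0.00000000e+00,  0.00000000e+00,
         1.00000000e+00]])}
```
View pics/s0.png

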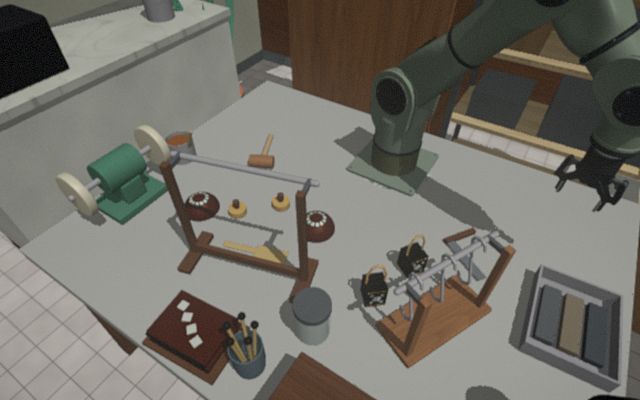

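View pics/t0.png

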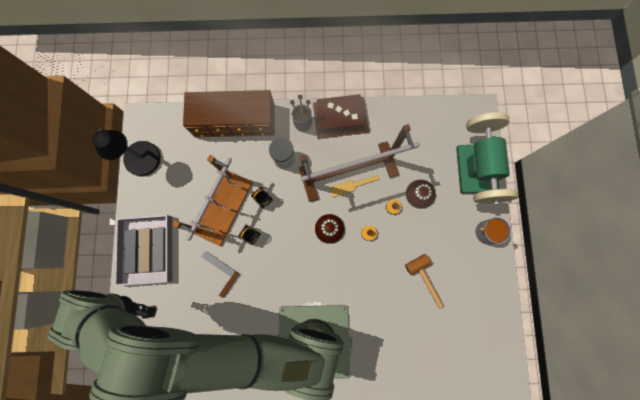

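The scene picture shows two vases at (375,288) and (413,258), the stand bar from (398,290) to (497,236), the tall bar from (178,155) to (315,183), bowls at (202,205) and (318,225), and weights at (237,208) and (281,200). The top view matches. I'll enlarge the parts that matter.

Run:
```python
import cv2,numpy as np
t=cv2.imread('pics/t0.png');s=cv2.imread('pics/s0.png')
def c(i,x,y,w,h,k):return cv2.resize(i[y:y+h,x:x+w],None,fx=k,fy=k,interpolation=cv2.INTER_CUBIC)
a=c(t,165,150,133,100,3);b=c(s,350,225,160,100,3)[:,:401][:, :]
top=np.hstack([c(t,165,150,133,150,4)[:600],np.zeros((600,1,3),np.uint8)])
out=np.zeros((600,800,3),np.uint8)
out[:300,:399]=c(t,170,150,133,100,3); out[:300,400:799]=c(t,295,120,133,100,3) if 0 else c(s,360,225,133,100,3)
out[300:600,:480]=c(t,290,120,160,100,3); out[300:,480:]=c(s,160,140,160,150,2)[:300]
cv2.imwrite('pics/c1.png',out)
```

View pics/c1.png

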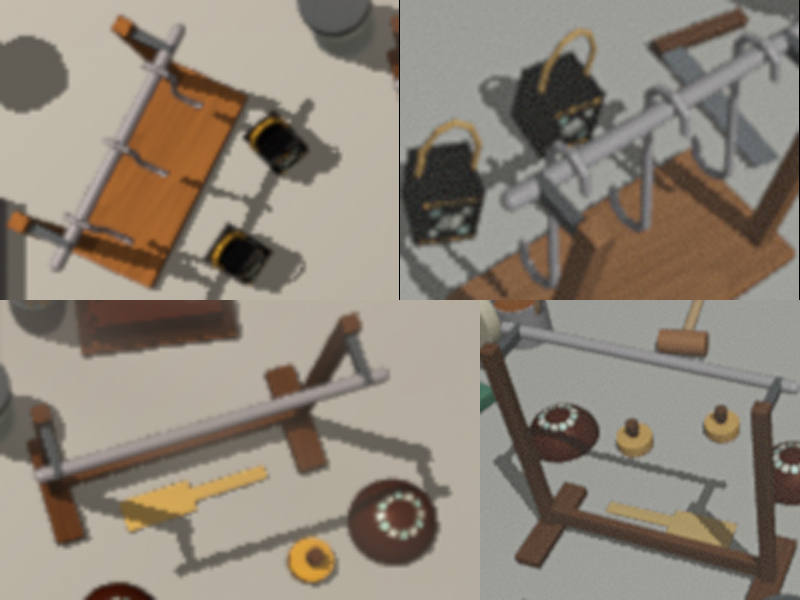

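The crops show the stand bar ends in the top view near (229,161) and (189,238), and the tall bar ends near (303,177) and (418,145). The hooks sit at roughly even spacing, with their lower curls opening towards the vases. Both bails are visible.

Run:
```python
from h import *
T=lambda x,y:(x/3+170,y/3+150); S=lambda x,y:((x-400)/3+360,y/3+225); R=lambda x,y:(x/3+290,(y-300)/3+120); Q=lambda x,y:((x-480)/2+160,(y-300)/2+140)
P={'standA':(T(178,32),S(512,200)),'standB':(T(58,265),(497,236)),
'rackA':(R(40,472),Q(797,385)),'rackB':(R(385,375),(165,154)),
'hkA':(T(152,70),S(568,152)),'hkB':(T(115,145),S(665,97)),'hkC':(T(75,218),S(758,45)),
'vA_apex':(T(262,128),S(448,126)),'vB_apex':(T(233,242),S(576,36)),
'w1knob':(R(319,556),Q(631,427)),'w2knob':((369,231),Q(720,411))}
for k,(a,b) in P.items():
    p,e=tri([ray('top',*a),ray('scene',*b)]); print(k,p.round(0),np.round(e,1))
for k,p in {'bowlR':R(392,522),'bowlR_crown':R(400,515),'bowlL':(330,228),'w1':R(312,561),'w2':(369,233)}.items(): print(k,onz('top',*p,0 if k[-1]!='n' else 53).round(0))
# mask based
t=cv2.imread('pics/t0.png');hsv=cv2.cvtColor(t,cv2.COLOR_BGR2HSV)
for nm,lo,hi in(('yellow',(12,130,120),(32,255,255)),('black',(0,0,0),(180,255,45)),('dkred',(0,80,20),(12,255,110))):
    m=cv2.inRange(hsv,lo,hi);n,_,st,c=cv2.connectedComponentsWithStats(m)
    for i in range(1,n):
        if st[i,4]>40 and 160<c[i][0]<450 and 120<c[i][1]<280: print(nm,st[i],c[i].round(1),onz('top',*c[i],0).round(0)[:2])
```

```text
standA [651. 276. 231.] [0.8 0.8]
standB [381. 410. 227.] [3.6 3.6]
rackA [554.  14. 340.] [3.6 3.6]
rackB [ 662. -367.  330.] [7.5 7.5]
hkA [602. 298. 247.] [2.1 2.1]
hkB [516. 339. 244.] [1.7 1.7]
hkC [433. 382. 247.] [0.5 0.5]
vA_apex [554. 191. 139.] [1.5 1.5]
vB_apex [410. 235. 139.] [8.5 8.5]
w1knob [ 509. -337.   37.] [2.9 2.9]
w2knob [ 410. -225.   51.] [0.6 0.6]
bowlR [ 562. -449.    0.]
bowlR_crown [ 560. -445.   53.]
bowlL [431. -76.   0.]
w1 [ 511. -337.    0.]
w2 [ 407. -231.    0.]
yellow [ 200  176   50   59 1404] [223.9 205.2] [535. 354.]
yellow [332 176  46  16 240] [352.6 184.4] [ 608. -173.]
yellow [386 199  15  15 149] [392.9 206.3] [ 513. -333.]
yellow [361 226  16  15 155] [368.6 232.9] [ 408. -230.]
yellow [195 233  27  12  94] [210.5 238.9] [398. 405.]
yellow [406 255  37  52 390] [423.2 273.2] [ 245. -436.]
black [255 191  17  17 154] [262.5 197.9] [561. 197.]
black [331 219  13  23  71] [339.3 231.9] [ 415. -113.]
black [243 229  17  15 154] [250.5 235.2] [410. 244.]
dkred [379 143  12   9  78] [383.9 146.8] [ 766. -310.]
dkred [304 156  95  45 513] [348.2 175.6] [ 646. -156.]
dkred [407 180  28  27 348] [419.3 194.8] [ 559. -443.]
dkred [419 187  10  10  74] [423.6 191.1] [ 574. -462.]
dkred [315 215  29  28 421] [329.1 229. ] [427. -72.]
dkred [325 222  10  11  84] [329.4 227.1] [435. -73.]
```

```bash
cat >> h.py <<'E'
from scipy.spatial.transform import Rotation as Ro
def frame(fwd,pitch=0.):
    """tool pointing down, tool x opposite to the horizontal unit fwd; pitch>0 swings the tool z towards fwd"""
    f=np.r_[np.array(fwd)/np.linalg.norm(fwd),0]; u=np.array([0,0,1.])
    z=-u*np.cos(pitch)+f*np.sin(pitch); x=-f*np.cos(pitch)-u*np.sin(pitch)
    return np.c_[x,np.cross(z,x),z]
def to(p=None,R=None):
    """print the shift in present tool axes, then the turn (in place)"""
    s=env.state(); R0=np.array(s['tcp_rot']); p0=np.array(s['position'])
    if p is not None: print('shift',(R0.T@(np.array(p)-p0)).round(1))
    if R is not None: print('turn',Ro.from_matrix(R0.T@R).as_rotvec().round(3))
def where():
    s=env.state(); print(round(s['clock'],2),np.round(s['position'],1),'w',round(s['width'],1),'g',round(s['gripper_force'],1),'F',np.round(s['ft_force'],1),'q',np.round(s['joint_positions'],2)); return s
SX=np.array([.445,.896]); RX=np.array([.962,.272])
E
python3 -c "
from h import *
to((475,360,340),frame(SX))"; python3 inch.py '[[50,0,0,-40,0,0,0],[50,0,0,-40,0,0,0],[50,0,0,-30,0,0,0]]'
```

```text
shift [-347.5  -90.7 -101. ]
turn [-1.00e-03 -1.00e-03 -1.41e+00]
clock: 0.4
position: [169.8, 549.3, 352.0]
tcp_rot: [[-0.955, 0.295, 0.0], [0.295, 0.955, 0.001], [0.0, 0.001, -1.0]]
ft_force: [-0.2, 0.2, 0.4]
width: 51.3
gripper_force: 0.0
```

```bash
python3 inch.py '[[50,-35,-9,0,0,0,0],[50,-35,-9,0,0,0,0],[50,-35,-9,0,0,0,0],[50,-35,-9,0,0,0,0],[50,-35,-9,0,0,0,0],[50,-35,-9,0,0,0,0],[50,-35,-9,0,0,0,0],[50,-35,-9,0,0,0,0],[50,-35,-9,0,0,0,0],[50,-32,-9,0,0,0,0]]'; python3 inch.py '[[50,0,0,0,0,0,-0.12],[50,0,0,0,0,0,-0.12],[50,0,0,0,0,0,-0.12],[50,0,0,0,0,0,-0.12],[50,0,0,0,0,0,-0.12],[50,0,0,0,0,0,-0.12],[50,0,0,0,0,0,-0.12],[50,0,0,0,0,0,-0.12],[50,0,0,0,0,0,-0.12],[50,0,0,0,0,0,-0.12],[50,0,0,0,0,0,-0.12],[50,0,0,0,0,0,-0.09],[50,0,0,0,0,0,0],[50,0,0,0,0,0,0]]'
python3 - <<'E'
from h import *
where(); to((475,360,340),frame(SX))
shot('wrist','w1.png')
E
```

```text
clock: 1.23
position: [476.4, 359.3, 349.1]
tcp_rot: [[-0.955, 0.296, -0.0], [0.296, 0.955, -0.0], [-0.0, -0.0, -1.0]]
ft_force: [-0.8, -0.1, 0.5]
width: 50.0
gripper_force: 0.0
clock: 2.4
position: [474.8, 360.7, 349.1]
tcp_rot: [[-0.447, -0.894, -0.0], [-0.894, 0.447, -0.0], [0.0, 0.0, -1.0]]
ft_force: [0.1, 0.4, -0.5]
width: 49.6
gripper_force: 0.0
2.4 [474.8 360.7 349.1] w 49.6 g 0.0 F [ 0.1  0.4 -0.5] q [-0.52  0.67 -0.41  1.18  0.26  1.34  1.77]
shift [ 0.6 -0.5  9.1]
turn [ 0.    -0.    -0.003]
```

View pics/w1.png

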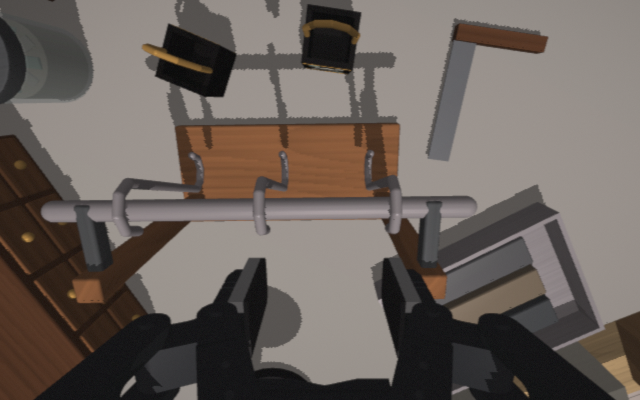

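The wrist view shows the stand bar nearly level, from (50,211) to (470,207). The curl tops are at (122,208), (261,206) and (395,204), and the bails at (180,60) and (332,27). The gripper is aligned with the bar.

Run:
```python
from h import *
kw=cal('wrist'); 
for n,u,v,z in(('hA',122,208,246),('hB',261,206,246),('hC',395,204,246),('e1',50,211,235),('e2',470,207,235)):
    p=onz('wrist',u,v,z,kw); print(n,p.round(1))
a,b=onz('wrist',50,211,235,kw),onz('wrist',470,207,235,kw); d=(b-a)[:2]; print(np.linalg.norm(d),d/np.linalg.norm(d),(a+b)/2)
# two-view heights: wrist vs scene for hook tops & bar
S=lambda x,y:((x-400)/3+360,y/3+225)
T=lambda x,y:(x/3+170,y/3+150)
for n,w,s in(('hA',(122,208),S(568,150)),('hB',(261,206),S(665,97)),('hC',(395,204),S(758,45)),('apexA',(178,59),S(448,126)),('apexB',(332,27),S(576,36))):
    print(n,[x for x in tri([ray('wrist',*w,kw),ray('scene',*s)])])
```

```text
hA [599.5 296.1 246. ]
hB [512.  338.4 246. ]
hC [427.9 378.9 246. ]
e1 [655.4 274.5 235. ]
e2 [379.3 409.5 235. ]
307.38169075197635 [-0.89838204  0.43921489] [517.34827703 341.99845242 235.        ]
hA [array([600.15999061, 295.70379785, 245.14976858]), [np.float64(0.44723119127269834), np.float64(0.4472311912727707)]]
hB [array([513.76556533, 338.36643065, 240.73684104]), [np.float64(1.0089700443463656), np.float64(1.0089700443464367)]]
hC [array([427.56676504, 380.92485217, 241.00836218]), [np.float64(0.21666507669002366), np.float64(0.21666507668999824)]]
apexA [array([546.97242572, 194.17784215, 125.38504424]), [np.float64(6.9817228065357915), np.float64(6.981722806535811)]]
apexB [array([407.63704239, 243.40274753, 140.67948091]), [np.float64(0.3558020417671234), np.float64(0.35580204176716657)]]
```

```bash
python3 -c "
from h import *
to((514,342,253),frame((.439,.898)))"; python3 inch.py '[[30,-1,19,0,0,0,0],[30,-1,19,0,0,0,0],[30,0,0,0,0,0,0],[30,0,0,0,0,0,0]]' >/dev/null; python3 -c "
from h import *
to((514,342,253),frame((.439,.898)))"
```

```text
shift [ -0.8 -43.5  96.1]
turn [ 0.   -0.   -0.01]
shift [  1.5 -82.3  96.5]
turn [-0.    -0.    -0.007]
```

```bash
python3 inch.py '[[30,0.5,-27,0,0,0,-0.007],[30,0.5,-27,0,0,0,0],[30,0.5,-28,0,0,0,0],[30,0,0,25,0,0,0],[30,0,0,25,0,0,0],[30,0,0,25,0,0,0],[26,0,0,10,0,0,0],[26,0,0,3,0,0,0],[26,0,0,3,0,0,0],[26,0,0,3,0,0,0],[26,0,0,0,0,0,0],[26,0,0,0,0,0,0]]' ; python3 -c "
from h import *
where();to((514,342,253),frame((.439,.898)));shot('wrist','w2.png')"
```

```text
clock: 3.78
position: [514.8, 342.2, 255.8]
tcp_rot: [[-0.439, -0.899, 0.001], [-0.899, 0.439, 0.0], [-0.001, -0.0, -1.0]]
ft_force: [0.5, 0.3, 0.3]
width: 26.1
gripper_force: 0.0
3.78 [514.8 342.2 255.8] w 26.1 g 0.0 F [0.5 0.3 0.3] q [-0.46  0.78 -0.4   1.28  0.3   1.14  1.81]
shift [0.5 0.6 2.8]
turn [-0.     0.001  0.001]
```

View pics/w2.png

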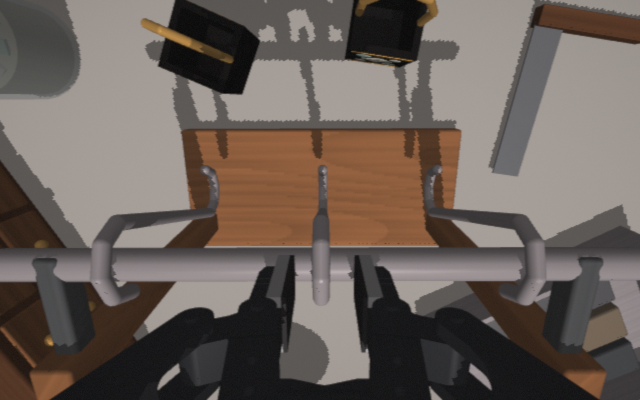

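The hook is centred between the fingers at column 320, with the bar at row 265, about 2 mm beyond the TCP. I'll go down the last bit and close.

```bash
python3 inch.py '[[26,-2,0,2,0,0,0],[26,0,0,1,0,0,0],[0,0,0,0,0,0,0],[0,0,0,0,0,0,0],[0,0,0,0,0,0,0],[0,0,0,0,0,0,0],[0,0,0,0,0,0,0],[0,0,0,0,0,0,0],[0,0,0,0,0,0,0],[0,0,0,0,0,0,0]]' ; python3 -c "
from h import *
where()"
```

```text
clock: 4.67
position: [515.5, 343.8, 252.3]
tcp_rot: [[-0.438, -0.899, 0.0], [-0.899, 0.438, -0.0], [0.0, -0.0, -1.0]]
ft_force: [0.6, -1.2, 0.5]
width: 4.4
gripper_force: 58.8
4.67 [515.5 343.8 252.3] w 4.4 g 58.8 F [ 0.6 -1.2  0.5] q [-0.46  0.79 -0.4   1.28  0.31  1.14  1.8 ]
```

Width 4.4 on an 8 mm wire means I may only have its top. I'll reopen slightly, feel downward and grip again.

```bash
python3 inch.py '[[24,0,0,0,0,0,0],[24,0,0,0,0,0,0],[24,0,0,0,0,0,0],[24,0,0,1,0,0,0],[24,0,0,1,0,0,0],[24,0,0,1,0,0,0],[24,0,0,0,0,0,0]]' ;python3 inch.py '[[0,0,0,0,0,0,0],[0,0,0,0,0,0,0],[0,0,0,0,0,0,0],[0,0,0,0,0,0,0],[0,0,0,0,0,0,0],[0,0,0,0,0,0,0],[0,0,0,0,0,0,0],[0,0,0,0,0,0,0]]'; python3 -c "
from h import *
shot('wrist','w3.png')"
```

```text
clock: 5.25
position: [515.5, 344.0, 250.7]
tcp_rot: [[-0.438, -0.899, 0.001], [-0.899, 0.438, 0.001], [-0.001, -0.001, -1.0]]
ft_force: [-4.9, -4.8, 20.9]
width: 24.1
gripper_force: 10.1
clock: 5.92
position: [515.9, 344.7, 251.1]
tcp_rot: [[-0.438, -0.899, 0.003], [-0.899, 0.438, 0.002], [-0.003, -0.001, -1.0]]
ft_force: [-2.4, -1.1, 23.2]
width: 5.0
gripper_force: 71.3
```

View pics/w3.png

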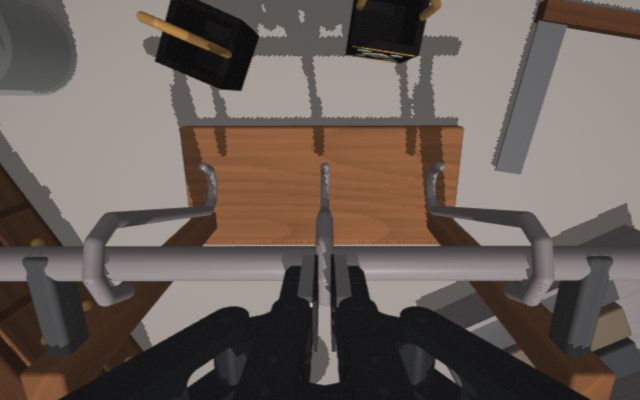

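The tips met the bar at 251 with 21–23 N, so the bar height matches the text and the pads overlap the whole wire. The picture shows them closed on the hook at (322,270). Now unhook it: up, then back.

```bash
python3 inch.py '[[0,0,0,-3,0,0,0],[0,0,0,-4,0,0,0],[0,0,0,-4,0,0,0],[0,0,0,-4,0,0,0],[0,0,0,-4,0,0,0],[0,1,0,-4,0,0,0],[0,1,0,-4,0,0,0],[0,2,0,-4,0,0,0],[0,2,0,-4,0,0,0],[0,2,0,-3,0,0,0],[0,8,0,0,0,0,0],[0,8,0,0,0,0,0],[0,10,0,0,0,0,0],[0,10,0,0,0,0,0],[0,10,0,0,0,0,0],[0,10,0,0,0,0,0],[0,0,0,0,0,0,0],[0,0,0,0,0,0,0]]' ; python3 -c "
from h import *
shot('wrist','w4.png');shot('scene','s4.png')
import cv2
a=cv2.imread('pics/w4.png');b=cv2.imread('pics/s4.png')[180:340,330:530]
cv2.imwrite('pics/c4.png',np.hstack([cv2.resize(a,(480,300)),cv2.resize(b,(320,256))[:256].copy() if 0 else cv2.copyMakeBorder(cv2.resize(b,(320,256)),0,44,0,0,0)]))"
```

```text
clock: 7.47
position: [487.5, 286.2, 287.6]
tcp_rot: [[-0.439, -0.899, 0.0], [-0.899, 0.439, 0.0], [-0.0, -0.0, -1.0]]
ft_force: [-0.7, -0.1, -1.0]
width: 4.6
gripper_force: 58.8
```

View pics/c4.png

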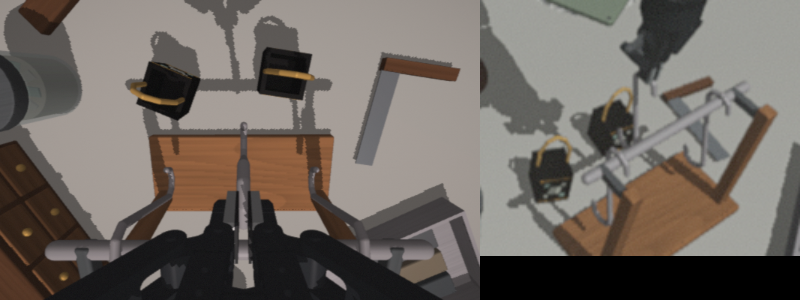

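The hook is free of the bar and hanging in the gripper. I'll raise it and carry it to the tall rail for a closer look.

```bash
python3 inch.py '[[0,0,0,-35,0,0,0],[0,0,0,-35,0,0,0],[0,0,0,-35,0,0,0],[0,0,0,-35,0,0,0]]' >/dev/null; python3 inch.py '[[0,17,-10,0,0,0,0],[0,29,-17,0,0,0,0],[0,29,-17,0,0,0,0],[0,29,-17,0,0,0,0],[0,29,-17,0,0,0,0],[0,29,-17,0,0,0,0],[0,29,-17,0,0,0,0],[0,29,-17,0,0,0,0],[0,29,-17,0,0,0,0],[0,29,-17,0,0,0,0],[0,29,-17,0,0,0,0],[0,29,-17,0,0,0,0],[0,29,-17,0,0,0,0],[0,29,-17,0,0,0,0],[0,29,-17,0,0,0,0],[0,15,-5,0,0,0,0]]'>/dev/null;  python3 inch.py '[[0,0,0,0,0,0,0.12],[0,0,0,0,0,0,0.12],[0,0,0,0,0,0,0.12],[0,0,0,0,0,0,0.12],[0,0,0,0,0,0,0.12],[0,0,0,0,0,0,0.12],[0,0,0,0,0,0,0.12],[0,0,0,0,0,0,0],[0,0,0,0,0,0,0],[0,0,0,0,0,0,0]]'; python3 -c "
from h import *
where();shot('wrist','w5.png')"
```

```text
clock: 10.07
position: [523.1, -218.0, 427.3]
tcp_rot: [[-0.961, -0.278, -0.0], [-0.278, 0.961, 0.0], [0.0, 0.0, -1.0]]
ft_force: [0.6, 0.1, -0.9]
width: 4.6
gripper_force: 59.0
10.07 [ 523.1 -218.   427.3] w 4.6 g 59.0 F [ 0.6  0.1 -0.9] q [ 0.47  0.57 -0.29  1.09  0.16  1.5   2.06]
```

View pics/w5.png

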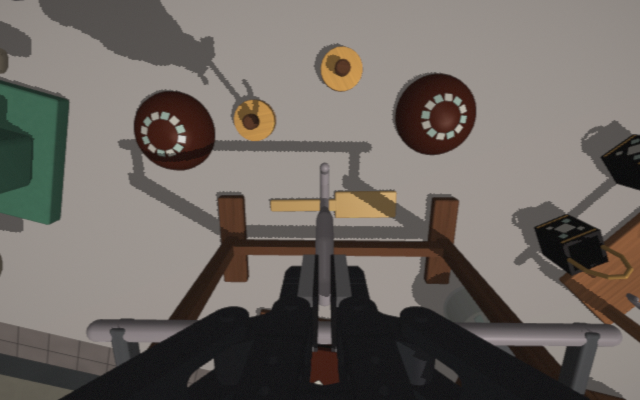

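The wrist view shows the tall bar from (95,329) to (614,335), bowls at (175,130) and (436,114), weights with knobs at (342,67) and (251,121), and the held hook hanging straight at column 323.

Run:
```python
from h import *
kw=cal('wrist')
a,b=onz('wrist',614,335,335,kw),onz('wrist',92,329,335,kw); d=(a-b)[:2]; L=np.linalg.norm(d); print(a,b,L,d/L,(a+b)/2)
t0=lambda u,v:ray('top',u,v)
R=lambda x,y:(x/3+290,(y-300)/3+120)
for n,w,t in(('endL',(614,335),R(40,472)),('endR',(92,329),R(385,375))): print(n,tri([ray('wrist',*w,kw),t0(*t)]))
im=cv2.imread('pics/w5.png');hsv=cv2.cvtColor(im,cv2.COLOR_BGR2HSV)
m=cv2.inRange(hsv,(12,120,90),(32,255,255));n,_,st,c=cv2.connectedComponentsWithStats(m)
for i in range(1,n):
    if st[i,4]>200: print('yel',st[i],c[i].round(1),onz('wrist',*c[i],20,kw).round(1))
for nm,u,v,z in(('knob1',342,67,56),('knob2',251,121,56),('ringL',163,133,45),('ringR',443,116,45)): print(nm,onz('wrist',u,v,z,kw).round(1))
```

```text
[553.44195709  15.83667771 335.        ] [ 656.50438581 -359.74669935  335.        ] 389.46724809993515 [-0.26462412  0.96435163] [ 604.97317145 -171.95501082  335.        ]
endL (array([554.07047257,  11.40901159, 339.1311763 ]), [np.float64(2.3537796490310923), np.float64(2.353779649031007)])
endR (array([ 654.97788127, -359.34822027,  336.53934901]), [np.float64(0.4324426305482834), np.float64(0.43244263054835935)])
yel [ 321   47   41   44 1245] [340.9  68.7] [ 405.9 -227.5   20. ]
yel [ 234  100   41   41 1111] [254.9 119.6] [ 508.5 -329.5   20. ]
yel [330 192  24  25 293] [341.6 205.1] [ 599.4 -167.7   20. ]
yel [353 192  42  25 422] [377.9 201.8] [ 578.2 -114.2   20. ]
yel [271 200  48  11 489] [294.3 204.8] [ 619.7 -240.    20. ]
yel [ 571  222   69   92 2713] [617.1 272.5] [584.3 312.2  20. ]
knob1 [ 406.5 -227.6   56. ]
knob2 [ 508.  -328.2   56. ]
ringL [ 560.4 -447.1   45. ]
ringR [427.8 -72.   45. ]
```

```bash
python3 -c "
from h import *
f=np.r_[.9643,.2646,0]; R=frame(f[:2])
g=np.r_[617,-215,389]+1.7*f
to(g-60*f,R);to(g)"
```

```text
shift [-32.9 -22.3  38.3]
turn [ 0.    -0.     0.013]
shift [-92.9 -23.1  38.3]
```

```bash
python3 inch.py '[[0,-11,-7,0,0,0,0.013],[0,-11,-8,0,0,0,0],[0,-11,-8,0,0,0,0],[0,0,0,20,0,0,0],[0,0,0,18,0,0,0],[0,0,0,0,0,0,0],[0,0,0,0,0,0,0]]' >/dev/null; python3 inch.py '[[0,-10,0,0,0,0,0],[0,-10,0,0,0,0,0],[0,-10,0,0,0,0,0],[0,-10,0,0,0,0,0],[0,-6,0,0,0,0,0],[0,-6,0,0,0,0,0],[0,0,0,0,0,0,0],[0,0,0,0,0,0,0]]'; python3 -c "
from h import *
f=np.r_[.9643,.2646,0]; R=frame(f[:2])
to(np.r_[617,-215,351]+1.7*f,R);shot('wrist','w6.png');shot('scene','s6.png')
a=cv2.imread('pics/w6.png');b=cv2.imread('pics/s6.png')[120:320,160:360]
cv2.imwrite('pics/c6.png',np.hstack([cv2.resize(a,(480,300)),cv2.resize(b,(300,300))]))"
```

```text
clock: 11.37
position: [611.0, -218.0, 390.2]
tcp_rot: [[-0.965, -0.262, 0.001], [-0.262, 0.965, -0.0], [-0.001, -0.001, -1.0]]
ft_force: [0.2, 1.0, -1.1]
width: 4.8
gripper_force: 59.0
shift [-8.2  1.4 39.2]
turn [-0.001  0.001 -0.003]
```

View pics/c6.png

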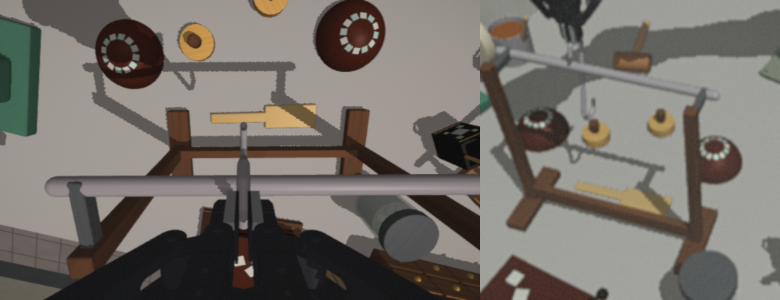

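The bar at row 186 passes between the hook's shank and its tip. Lowering now.

```bash
python3 inch.py '[[0,-2,0,4,0,0,0],[0,-2,0,4,0,0,0],[0,-2,0,4,0,0,0],[0,-1,0,4,0,0,0],[0,-1,0,4,0,0,0],[0,0,0,4,0,0,0],[0,0,0,4,0,0,0],[0,0,0,4,0,0,0],[0,0,0,3,0,0,0],[0,0,0,0,0,0,0]]'; python3 inch.py '[[0,0,0,1,0,0,0],[0,0,0,1,0,0,0],[0,0,0,1,0,0,0],[0,0,0,0,0,0,0]]'
```

```text
clock: 12.3
position: [618.5, -216.0, 353.7]
tcp_rot: [[-0.965, -0.261, -0.001], [-0.261, 0.965, 0.0], [0.001, 0.0, -1.0]]
ft_force: [0.2, -1.2, -0.6]
width: 5.0
gripper_force: 59.0
clock: 12.63
position: [618.8, -216.0, 351.6]
tcp_rot: [[-0.965, -0.261, 0.001], [-0.261, 0.965, -0.0], [-0.0, -0.0, -1.0]]
ft_force: [-0.5, 0.3, -0.0]
width: 5.1
gripper_force: 59.5
```

Almost seated, so I'll lower until contact and then release.

```bash
python3 inch.py '[[0,0,0,1,0,0,0],[0,0,0,1,0,0,0],[0,0,0,0,0,0,0]]'; python3 inch.py '[[24,0,0,0,0,0,0],[24,0,0,0,0,0,0],[24,0,0,0,0,0,0],[24,0,0,0,0,0,0],[24,0,0,-4,0,0,0],[24,0,0,-10,0,0,0],[24,0,0,-20,0,0,0],[24,0,0,-20,0,0,0],[40,25,0,-20,0,0,0],[40,30,0,0,0,0,0],[40,0,0,0,0,0,0],[40,0,0,0,0,0,0]]'; python3 -c "
from h import *
shot('wrist','w7.png');shot('scene','s7.png')
a=cv2.imread('pics/w7.png');b=cv2.imread('pics/s7.png')[120:320,160:360]
cv2.imwrite('pics/c7.png',np.hstack([cv2.resize(a,(480,300)),cv2.resize(b,(300,300))]))"
```

```text
clock: 12.88
position: [618.8, -216.0, 351.2]
tcp_rot: [[-0.965, -0.261, 0.003], [-0.261, 0.965, -0.001], [-0.002, -0.002, -1.0]]
ft_force: [-5.6, 1.2, 20.3]
width: 4.6
gripper_force: 68.2
clock: 13.88
position: [564.6, -230.9, 424.2]
tcp_rot: [[-0.966, -0.26, 0.0], [-0.26, 0.966, -0.001], [-0.0, -0.001, -1.0]]
ft_force: [0.5, 0.0, -0.2]
width: 40.1
gripper_force: 0.0
```

View pics/c7.png

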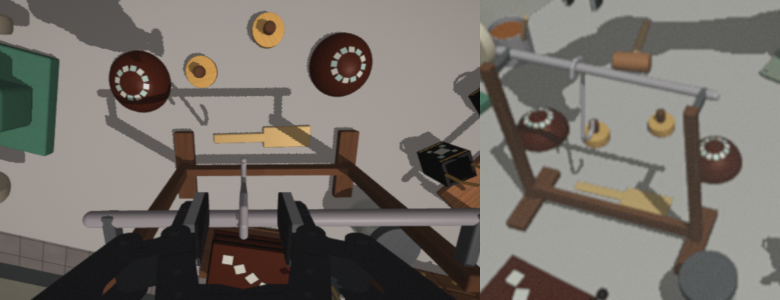

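Hook 1 hangs square on the tall rail, well between the arms. Next is the hook nearest the robot on the stand.

```bash
python3 inch.py '[[20,0,0,0,0,0,-0.122],[20,0,0,0,0,0,-0.122],[20,0,0,0,0,0,-0.122],[20,0,0,0,0,0,-0.122],[20,0,0,0,0,0,-0.122],[20,0,0,0,0,0,-0.122],[20,0,0,0,0,0,-0.122],[20,0,0,0,0,0,0]]'>/dev/null; python3 inch.py '[[20,-31,24,0,0,0,0],[20,-31,24,0,0,0,0],[20,-31,24,0,0,0,0],[20,-31,24,0,0,0,0],[20,-31,24,0,0,0,0],[20,-31,24,0,0,0,0],[20,-31,24,0,0,0,0],[20,-31,24,0,0,0,0],[20,-31,24,0,0,0,0],[20,-31,24,0,0,0,0],[20,-31,24,0,0,0,0],[20,-31,24,0,0,0,0],[20,-31,24,0,0,0,0],[20,-31,24,0,0,0,0],[20,-31,24,0,0,0,0],[20,-31,24,0,0,0,0],[20,0,0,0,0,0,0],[20,0,0,0,0,0,0]]'; python3 -c "
from h import *
where();to((432,385.7,268),frame((.439,.898)))"
```

```text
clock: 16.15
position: [436.1, 386.1, 422.3]
tcp_rot: [[-0.435, -0.9, -0.002], [-0.9, 0.435, 0.0], [0.001, 0.002, -1.0]]
ft_force: [-1.0, -0.7, 0.5]
width: 19.9
gripper_force: 0.0
16.15 [436.1 386.1 422.3] w 19.9 g 0.0 F [-1.  -0.7  0.5] q [-0.56  0.62 -0.53  1.04  0.3   1.55  1.69]
shift [  2.    3.3 154.3]
turn [ 0.002 -0.001  0.005]
```

```bash
python3 inch.py '[[20,2,3,30,0,0,0.005],[20,0,0,30,0,0,0],[20,0,0,30,0,0,0],[20,0,0,30,0,0,0],[20,0,0,30,0,0,0],[20,0,0,0,0,0,0],[20,0,0,0,0,0,0]]'; python3 -c "
from h import *
where();to((432,385.7,268),frame((.439,.898)));im=shot('wrist','w8.png')
hsv=cv2.cvtColor(im,cv2.COLOR_BGR2HSV)
for r in (205,215,225,230,235,240,245,250,260,270,275,280,290):
    x=np.where((hsv[r,:,1]<45)&(hsv[r,:,2]>50))[0]
    seg=np.split(x,np.where(np.diff(x)>1)[0]+1); print(r,[(int(s[0]),int(s[-1])) for s in seg if len(s)>5 and s[-1]>250 and s[0]<420])
"
```

```text
clock: 16.73
position: [434.1, 382.5, 273.5]
tcp_rot: [[-0.443, -0.896, -0.001], [-0.896, 0.443, -0.001], [0.001, 0.0, -1.0]]
ft_force: [-0.0, 0.4, 1.8]
width: 19.9
gripper_force: 0.0
16.73 [434.1 382.5 273.5] w 19.9 g 0.0 F [-0.   0.4  1.8] q [-0.53  0.71 -0.51  1.4   0.36  1.12  1.59]
shift [-1.9  3.3  5.5]
turn [ 0.    -0.001 -0.005]
205 [(325, 336), (370, 639)]
215 [(325, 338), (369, 639)]
225 [(325, 338), (369, 639)]
230 [(325, 338), (369, 639)]
235 [(0, 639)]
240 [(0, 639)]
245 [(0, 639)]
250 [(0, 639)]
260 [(0, 295), (301, 347), (353, 639)]
270 [(81, 268), (282, 293), (301, 347), (355, 367), (381, 639)]
275 [(74, 265), (280, 292), (301, 347), (356, 368), (384, 639)]
280 [(67, 263), (279, 292), (301, 347), (357, 369), (385, 639)]
290 [(53, 260), (277, 290), (301, 347), (358, 371), (389, 639)]
```

```bash
python3 inch.py '[[20,-2,3.6,0,0,0,-0.005],[20,0,0,6,0,0,0],[20,0,0,6,0,0,0],[20,0,0,5,0,0,0],[20,0,0,3,0,0,0],[20,0,0,1,0,0,0],[20,0,0,0,0,0,0]]'; python3 inch.py '[[0,0,0,0,0,0,0],[0,0,0,0,0,0,0],[0,0,0,0,0,0,0],[0,0,0,0,0,0,0],[0,0,0,0,0,0,0],[0,0,0,0,0,0,0],[0,0,0,0,0,0,0]]'
```

```text
clock: 17.37
position: [431.2, 386.5, 252.0]
tcp_rot: [[-0.437, -0.899, -0.0], [-0.899, 0.437, -0.0], [0.0, 0.0, -1.0]]
ft_force: [0.7, 0.1, -0.2]
width: 19.9
gripper_force: 0.0
clock: 17.95
position: [431.4, 386.6, 252.4]
tcp_rot: [[-0.437, -0.899, 0.0], [-0.899, 0.437, 0.0], [-0.0, -0.0, -1.0]]
ft_force: [2.1, -0.0, 3.8]
width: 5.0
gripper_force: 58.9
```

```bash
python3 inch.py '[[0,0,0,-3,0,0,0],[0,0,0,-4,0,0,0],[0,0,0,-4,0,0,0],[0,0,0,-4,0,0,0],[0,0,0,-4,0,0,0],[0,1,0,-4,0,0,0],[0,1,0,-4,0,0,0],[0,2,0,-4,0,0,0],[0,2,0,-4,0,0,0],[0,2,0,-3,0,0,0],[0,8,0,0,0,0,0],[0,8,0,0,0,0,0],[0,10,0,0,0,0,0],[0,10,0,0,0,0,0],[0,10,0,0,0,0,0],[0,10,0,0,0,0,0],[0,0,0,0,0,0,0]]'; python3 inch.py '[[0,0,0,-35,0,0,0],[0,0,0,-35,0,0,0],[0,0,0,-35,0,0,0],[0,0,0,-35,0,0,0],[0,12,-11,0,0,0,0],[0,25,-23,0,0,0,0],[0,25,-23,0,0,0,0],[0,25,-23,0,0,0,0],[0,25,-23,0,0,0,0],[0,25,-23,0,0,0,0],[0,25,-23,0,0,0,0],[0,25,-23,0,0,0,0],[0,25,-23,0,0,0,0],[0,25,-23,0,0,0,0],[0,25,-23,0,0,0,0],[0,25,-23,0,0,0,0],[0,25,-23,0,0,0,0],[0,20,-10,0,0,0,0]]'>/dev/null; python3 inch.py '[[0,0,0,0,0,0,0.122],[0,0,0,0,0,0,0.122],[0,0,0,0,0,0,0.122],[0,0,0,0,0,0,0.122],[0,0,0,0,0,0,0.122],[0,0,0,0,0,0,0.122],[0,0,0,0,0,0,0.122],[0,0,0,0,0,0,0],[0,0,0,0,0,0,0]]';python3 -c "
from h import *
where()
f=np.r_[.9643,.2646,0]; R=frame(f[:2])
to(np.r_[581,-85,389]+1.7*f-60*f,R)"
```

```text
clock: 19.37
position: [402.9, 327.6, 290.7]
tcp_rot: [[-0.438, -0.899, 0.0], [-0.899, 0.438, -0.001], [0.001, -0.001, -1.0]]
ft_force: [0.8, 0.7, -0.9]
width: 4.8
gripper_force: 58.8
clock: 21.62
position: [525.4, -99.1, 430.4]
tcp_rot: [[-0.964, -0.265, 0.0], [-0.265, 0.964, -0.0], [-0.0, -0.0, -1.0]]
ft_force: [-0.7, -0.9, -0.6]
width: 4.7
gripper_force: 59.1
21.62 [525.4 -99.1 430.4] w 4.7 g 59.1 F [-0.7 -0.9 -0.6] q [ 0.28  0.5  -0.3   1.21  0.14  1.45  1.84]
shift [ 0.9 -1.1 41.4]
turn [-0.     0.     0.001]
```

```bash
python3 inch.py '[[0,0,0,20,0,0,0],[0,0,0,21,0,0,0],[0,0,0,0,0,0,0],[0,-10,0,0,0,0,0],[0,-10,0,0,0,0,0],[0,-10,0,0,0,0,0],[0,-10,0,0,0,0,0],[0,-7,0,0,0,0,0],[0,-6,0,0,0,0,0],[0,0,0,0,0,0,0]]'; python3 inch.py '[[0,-2,0,4,0,0,0],[0,-2,0,4,0,0,0],[0,-2,0,4,0,0,0],[0,-1,0,4,0,0,0],[0,-1,0,4,0,0,0],[0,0,0,4,0,0,0],[0,0,0,4,0,0,0],[0,0,0,4,0,0,0],[0,0,0,3,0,0,0],[0,0,0,1,0,0,0],[0,0,0,1,0,0,0],[0,0,0,1,0,0,0],[0,0,0,0,0,0,0]]'
```

```text
clock: 22.45
position: [577.1, -85.2, 389.6]
tcp_rot: [[-0.965, -0.264, 0.0], [-0.264, 0.965, 0.0], [-0.0, 0.0, -1.0]]
ft_force: [0.6, -1.4, -1.9]
width: 4.8
gripper_force: 59.0
clock: 23.53
position: [584.2, -83.5, 352.2]
tcp_rot: [[-0.965, -0.261, 0.001], [-0.261, 0.965, -0.0], [-0.001, -0.001, -1.0]]
ft_force: [-2.5, 0.7, 9.4]
width: 4.6
gripper_force: 60.3
```

```bash
python3 inch.py '[[0,0,0,0.6,0,0,0],[24,0,0,0,0,0,0],[24,0,0,0,0,0,0],[24,0,0,0,0,0,0],[24,0,0,0,0,0,0],[24,0,0,-4,0,0,0],[24,0,0,-10,0,0,0],[24,0,0,-20,0,0,0],[24,0,0,-20,0,0,0],[70,25,0,-20,0,0,0],[70,30,0,0,0,0,0],[70,30,0,0,0,0,0],[70,0,0,0,0,0,0]]'; python3 -c "
from h import *
shot('top','t9.png');shot('scene','s9.png')
a=cv2.imread('pics/t9.png')[150:270,225:305];b=cv2.imread('pics/s9.png')
k=dict(interpolation=cv2.INTER_CUBIC)
cv2.imwrite('pics/c9.png',np.hstack([cv2.resize(b[140:300,170:330],(300,300),**k),cv2.resize(b[225:325,350:450],(300,300),**k),cv2.resize(a,(200,300),**k)]))"
```

```text
clock: 24.62
position: [498.2, -107.3, 425.9]
tcp_rot: [[-0.966, -0.259, -0.0], [-0.259, 0.966, -0.002], [0.001, -0.002, -1.0]]
ft_force: [1.0, -0.0, 1.5]
width: 70.2
gripper_force: 0.0
```

View pics/c9.png

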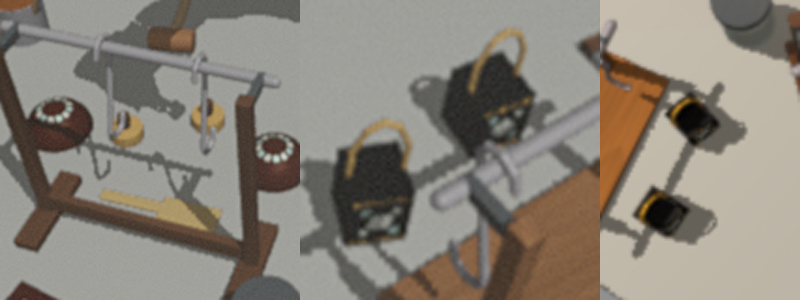

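Both hooks now hang on the tall rail about 135 mm apart. The vases stand as before, inlay faces turned to the scene camera. Next I'll look straight down on each vase with the wrist camera.

```bash
python3 inch.py '[[80,-7,35,5,0,0,0],[80,-7,35,5,0,0,0],[80,-7,35,5,0,0,0],[80,-7,35,5,0,0,0],[80,-7,35,5,0,0,0],[80,-7,35,5,0,0,0],[80,-7,35,5,0,0,0],[80,-8,35,5,0,0,0],[80,-8,35,5,0,0,0],[80,-8,35,5,0,0,0],[80,0,0,30,0,0,0],[80,0,0,0,0,0,0],[80,0,0,0,0,0,0]]'
cat > vase.py <<'E'
from h import *
def look(f):
    st=env.state(); kw=cal('wrist',st); im=shot('wrist',f); hsv=cv2.cvtColor(im,cv2.COLOR_BGR2HSV)
    print(np.round(st['position'],1),'cam',kw[1][:3,3].round(0))
    y=cv2.inRange(hsv,(12,110,70),(35,255,255)); b=cv2.inRange(hsv,(0,0,0),(180,255,42))
    m=cv2.morphologyEx(y|b,cv2.MORPH_OPEN,np.ones((3,3),np.uint8)); m[280:]=0
    for c in cv2.findContours(m,cv2.RETR_EXTERNAL,cv2.CHAIN_APPROX_NONE)[0]:
        if 1200<cv2.contourArea(c)<15000:
            r=cv2.minAreaRect(c); q=cv2.boxPoints(r); w=np.array([onz('wrist',*p,76,kw) for p in q])
            mm=np.zeros_like(m); cv2.drawContours(mm,[c],-1,255,-1); mm=cv2.dilate(mm,np.ones((7,7)))
            P=np.argwhere((y&mm)>0)[:,::-1].astype(float)
            W=np.array([onz('wrist',*p,130,kw)[:2] for p in P]) if len(P)>20 else None
            print('px',np.round(r[0]),'size mm',np.linalg.norm(w[1]-w[0]).round(1),np.linalg.norm(w[2]-w[1]).round(1),'ctr76',w.mean(0).round(1)[:2],'yaws',np.degrees(np.arctan2(*(w[1]-w[0])[[1,0]])).round(1))
            if W is not None:
                c0=W.mean(0); u,s,v=np.linalg.svd(W-c0,full_matrices=False); print('   bail n',len(P),'ctr130',c0.round(1),'dir',np.degrees(np.arctan2(v[0,1],v[0,0])).round(1),'std',(s/np.sqrt(len(P))).round(1))
E
python3 -c "
from vase import *
look('w10.png')"
```

```text
clock: 25.8
position: [481.2, 251.2, 344.3]
tcp_rot: [[-0.965, -0.261, -0.002], [-0.261, 0.965, -0.001], [0.002, -0.001, -1.0]]
ft_force: [0.2, -0.1, 0.4]
width: 80.1
gripper_force: 0.0
[481.2 251.2 344.3] cam [409. 231. 479.]
px [ 63. 238.] size mm 154.0 86.4 ctr76 [649.9 -33.3] yaws 107.6
px [261. 210.] size mm 81.7 62.2 ctr76 [551.4 192.3] yaws 132.5
   bail n 407 ctr130 [549.2 198.2] dir -43.0 std [17.7  5.1]
px [ 34. 162.] size mm 78.4 38.0 ctr76 [562.6 -70.2] yaws 106.6
   bail n 2179 ctr130 [542.5 -31. ] dir 109.5 std [19.3  9.3]
px [335.  99.] size mm 59.1 53.6 ctr76 [406.5 242.5] yaws 144.9
   bail n 378 ctr130 [407.5 242.8] dir -34.1 std [14.2  1.8]
px [78. 40.] size mm 107.8 76.9 ctr76 [420.2 -30. ] yaws 105.1
```

```bash
cat >> h.py <<'E'
def vasegoal(c,yaw,back=0.,th=.7,zg=45):
    f=np.r_[np.cos(yaw),np.sin(yaw)]; R=frame(f,th); return np.r_[c,zg]+R[:,2]*(11-back),R
E
python3 inch.py '[[80,0,0,0,0,0,-0.117],[80,0,0,0,0,0,-0.117],[80,0,0,0,0,0,-0.117],[80,0,0,0,0,0,-0.117],[80,0,0,0,0,0,-0.117],[80,0,0,0,0,0,-0.117],[80,0,0,0,0,0,0],[80,0,0,0,0,0,0]]'; python3 -c "
from vase import *
look('w11.png')
p,R=vasegoal((406.8,242.6),np.radians(55.5),60); print(p); to(np.r_[p[:2],300],R)
p,R=vasegoal((406.8,242.6),np.radians(55.5),60,th=0); to(None,R)"
```

```text
clock: 26.52
position: [481.7, 250.6, 345.7]
tcp_rot: [[-0.573, -0.82, 0.001], [-0.82, 0.573, 0.0], [-0.001, -0.001, -1.0]]
ft_force: [-0.5, 0.2, -0.5]
width: 80.3
gripper_force: 0.0
[481.7 250.6 345.7] cam [438. 189. 481.]
px [344. 243.] size mm 247.9 128.1 ctr76 [518.1 344.1] yaws 153.5
   bail n 15312 ctr130 [496.5 315.6] dir -28.2 std [57.1 27.2]
px [244. 158.] size mm 64.0 67.1 ctr76 [550.7 191. ] yaws -143.8
   bail n 427 ctr130 [551.5 196. ] dir -44.6 std [16.5  6.6]
px [376. 122.] size mm 52.8 65.0 ctr76 [406.  242.8] yaws -123.9
   bail n 381 ctr130 [409.8 241.2] dir -35.3 std [15.3  2.3]
px [64. 25.] size mm 42.1 124.0 ctr76 [615.8 -22.4] yaws -150.0
[388.92044312 216.58508331  82.47726718]
shift [81.1 56.4 45.4]
turn [-0.003 -0.699 -0.008]
turn [-0.001  0.001 -0.008]
```

```bash
python3 inch.py '[[80,27,19,0,0,0,-0.008],[80,27,19,0,0,0,0],[80,27,18,0,0,0,0],[80,0,0,0,0,-0.1,0],[80,0,0,0,0,-0.12,0],[80,0,0,0,0,-0.12,0],[80,0,0,0,0,-0.12,0],[80,0,0,0,0,-0.12,0],[80,0,0,0,0,-0.12,0],[80,0,0,0,0,0,0],[80,0,0,0,0,0,0]]'; python3 -c "
from vase import *
where();look('w12.png')
p,R=vasegoal((406.8,242.6),np.radians(55.5),60); to(np.r_[p[:2],300],R);to(p)"
```

```text
clock: 27.48
position: [389.2, 216.6, 343.1]
tcp_rot: [[-0.457, -0.827, 0.327], [-0.665, 0.562, 0.492], [-0.59, 0.008, -0.807]]
ft_force: [0.8, -0.0, -1.0]
width: 80.2
gripper_force: 0.0
27.48 [389.2 216.6 343.1] w 80.2 g 0.0 F [ 0.8 -0.  -1. ] q [ 0.34  0.33 -0.96  2.25 -0.05  0.13  2.08]
[389.2 216.6 343.1] cam [310. 100. 408.]
px [586. 263.] size mm 72.0 248.4 ctr76 [234.4 936.5] yaws -160.5
   bail n 1892 ctr130 [244. 783.] dir 97.4 std [55.5 18.6]
shift [26.4 -0.6 34.5]
turn [ 0.01  -0.069  0.002]
shift [154.8  -2.1 210.1]
```

Joint 6 is near its lower limit, so to tilt outward at low heights the wrist has to flip (j5 towards π). I'll go round the singularity with a sideways tilt.

```bash
python3 inch.py '[[80,0,0,0,0.1,0,0],[80,0,0,0,0.1,0,0],[80,0,0,0,0.1,0,0],[80,0,0,0,0,0,0],[80,0,0,0,0,0,0]]'; python3 -c "
from h import *
where()"
```

```text
clock: 27.95
position: [388.5, 220.7, 339.6]
tcp_rot: [[-0.457, -0.792, 0.405], [-0.68, 0.604, 0.416], [-0.574, -0.085, -0.814]]
ft_force: [-0.3, -0.4, 0.2]
width: 80.1
gripper_force: 0.0
27.95 [388.5 220.7 339.6] w 80.1 g 0.0 F [-0.3 -0.4  0.2] q [ 0.01  0.25 -0.61  2.29 -0.05  0.04  2.02]
```

```bash
python3 inch.py '[[80,0,0,0,-0.12,0,0],[80,0,0,0,-0.12,0,0],[80,0,0,0,-0.12,0,0],[80,0,0,0,-0.12,0,0],[80,0,0,0,0,0,0],[80,0,0,0,0,0,0]]'; python3 -c "
from h import *
where()"
```

```text
clock: 28.45
position: [390.5, 218.8, 331.3]
tcp_rot: [[-0.471, -0.869, 0.15], [-0.683, 0.467, 0.562], [-0.559, 0.163, -0.813]]
ft_force: [1.2, -0.0, -0.2]
width: 79.8
gripper_force: 0.0
28.45 [390.5 218.8 331.3] w 79.8 g 0.0 F [ 1.2 -0.  -0.2] q [ 0.46  0.48 -1.09  2.13 -0.06  0.32  2.17]
```

Solver keeps the wrist unflipped. A better plan: keep the tool pointing down, use the gripped hook itself to pick up each vase by its bail, and hang hook and vase together. Untilting and returning to the rail hook.

```bash
python3 -c "
from h import *
to(None,frame((np.cos(.9687),np.sin(.9687))))"; python3 inch.py '[[60,0,0,0,0,0.12,0],[60,0,0,0,0,0.12,0],[60,0,0,0,0,0.12,0],[60,0,0,0,0,0.12,0],[60,0,0,0,0,0.12,0],[60,0,0,0,0.1,0,0],[60,0,0,0,0.1,0,0],[60,0,0,0,0,0,0]]'; python3 -c "
from h import *
where();to((540,-235,425),frame((.9643,.2646)))"
```

```text
turn [0.191 0.591 0.057]
clock: 29.12
position: [386.8, 223.4, 332.4]
tcp_rot: [[-0.466, -0.883, 0.058], [-0.884, 0.468, 0.009], [-0.035, -0.047, -0.998]]
ft_force: [-1.6, 1.5, 0.0]
width: 60.2
gripper_force: 0.0
29.12 [386.8 223.4 332.4] w 60.2 g 0.0 F [-1.6  1.5  0. ] q [-0.21  0.42 -0.62  1.79  0.33  0.98  1.68]
shift [ 330.5 -353.9  -87.8]
turn [-0.03   0.052  0.816]
```

```bash
python3 inch.py '[[40,0,0,-25,-0.03,0.052,0],[40,0,0,-35,0,0,0],[40,0,0,-32,0,0,0],[40,0,0,0,0,0,0.117],[40,0,0,0,0,0,0.117],[40,0,0,0,0,0,0.117],[40,0,0,0,0,0,0.117],[40,0,0,0,0,0,0.117],[40,0,0,0,0,0,0.117],[40,0,0,0,0,0,0.114],[40,0,0,0,0,0,0]]'>/dev/null; python3 -c "
from h import *
where();to((540,-235,425),frame((.9643,.2646)))"
```

```text
30.03 [387.2 222.4 423.5] w 39.8 g 0.0 F [-0.4 -0.6  1.6] q [-0.32  0.35 -0.44  1.51  0.17  1.33  1.04]
shift [ -31.9 -481.1    7.9]
turn [-0.02  -0.006 -0.012]
```

```bash
python3 inch.py '[[40,0,-20,0,-0.02,-0.006,-0.012],[40,-2,-36,0,0,0,0],[40,-2,-36,0,0,0,0],[40,-2,-36,0,0,0,0],[40,-2,-36,0,0,0,0],[40,-2,-36,0,0,0,0],[40,-2,-36,0,0,0,0],[40,-2,-36,0,0,0,0],[40,-2,-36,0,0,0,0],[40,-2,-36,0,0,0,0],[40,-2,-36,0,0,0,0],[40,-2,-36,0,0,0,0],[40,-2,-36,0,0,0,0],[40,-2,-36,0,0,0,0],[30,0,0,0,0,0,0],[30,0,0,0,0,0,0]]'>/dev/null; python3 -c "
from h import *
where();to((618.8,-216,375),frame((.9643,.2646)))"
```

```text
31.37 [ 544.4 -241.9  422.7] w 29.8 g 0.0 F [-0.4  1.   0.3] q [ 0.49  0.63 -0.32  0.98  0.19  1.56  2.08]
shift [-78.7   4.6  47.6]
turn [ 0.    -0.001  0.008]
```

```bash
python3 inch.py '[[26,-26,2,0,0,0,0.008],[26,-26,2,0,0,0,0],[26,-26,1,0,0,0,0],[26,0,0,20,0,0,0],[26,0,0,20,0,0,0],[26,0,0,7,0,0,0],[26,0,0,0,0,0,0],[26,0,0,0,0,0,0]]'; python3 -c "
from h import *
where();to((618.8,-216,352),frame((.9643,.2646)));im=shot('wrist','w13.png')
hsv=cv2.cvtColor(im,cv2.COLOR_BGR2HSV);g=((hsv[...,1]<45)&(hsv[...,2]>50)).astype(np.uint8)
for r in (150,170,190,200,210,220,225,260,270,280,290,300):
    x=np.where(g[r])[0]
    seg=np.split(x,np.where(np.diff(x)>1)[0]+1); print(r,[(int(s[0]),int(s[-1])) for s in seg if len(s)>4 and s[-1]>250 and s[0]<400])"
```

```text
clock: 32.03
position: [618.1, -214.9, 377.4]
tcp_rot: [[-0.965, -0.264, -0.0], [-0.264, 0.965, -0.001], [0.001, -0.001, -1.0]]
ft_force: [0.3, -0.1, 0.3]
width: 26.0
gripper_force: 0.0
32.03 [ 618.1 -214.9  377.4] w 26.0 g 0.0 F [ 0.3 -0.1  0.3] q [ 0.38  0.78 -0.3   0.82  0.21  1.57  2.  ]
shift [-0.4 -1.2 25.4]
turn [-0.001 -0.001 -0.001]
150 [(250, 278)]
170 [(251, 461)]
190 [(252, 459)]
200 [(318, 326)]
210 [(254, 456)]
220 [(254, 455)]
225 [(254, 455)]
260 [(199, 288), (294, 354), (360, 551)]
270 [(191, 261), (274, 286), (294, 354), (362, 375), (387, 595)]
280 [(184, 256), (271, 284), (295, 354), (364, 377), (392, 541)]
290 [(176, 252), (268, 281), (367, 380), (396, 521)]
300 [(273, 280), (368, 375)]
```

```bash
python3 inch.py '[[22,0,-0.6,10,0,0,0],[22,0,0,10,0,0,0],[22,0,0,5,0,0,0],[22,0,0,0,0,0,0],[22,0,0,0,0,0,0]]'; python3 inch.py '[[0,0,0,0,0,0,0],[0,0,0,0,0,0,0],[0,0,0,0,0,0,0],[0,0,0,0,0,0,0],[0,0,0,0,0,0,0],[0,0,0,0,0,0,0],[0,0,0,0,0,0,0]]'
```

```text
clock: 32.5
position: [618.5, -215.8, 351.9]
tcp_rot: [[-0.965, -0.263, -0.0], [-0.263, 0.965, -0.001], [0.001, -0.001, -1.0]]
ft_force: [0.7, -0.3, 0.1]
width: 21.9
gripper_force: 0.0
clock: 33.08
position: [618.6, -215.9, 351.6]
tcp_rot: [[-0.965, -0.263, -0.0], [-0.263, 0.965, -0.001], [0.0, -0.001, -1.0]]
ft_force: [0.0, -1.2, 6.3]
width: 5.1
gripper_force: 59.1
```

```bash
python3 inch.py '[[0,0,0,-3,0,0,0],[0,0,0,-4,0,0,0],[0,0,0,-4,0,0,0],[0,0,0,-4,0,0,0],[0,0,0,-4,0,0,0],[0,1,0,-4,0,0,0],[0,1,0,-4,0,0,0],[0,2,0,-4,0,0,0],[0,2,0,-4,0,0,0],[0,2,0,-3,0,0,0],[0,8,0,0,0,0,0],[0,8,0,0,0,0,0],[0,10,0,0,0,0,0],[0,10,0,0,0,0,0],[0,10,0,0,0,0,0],[0,10,0,0,0,0,0],[0,20,0,0,0,0,0],[0,20,0,-20,0,0,0],[0,0,0,-25,0,0,0],[0,0,0,0,0,0,0]]'; python3 -c "
from h import *
c,s=np.cos(np.radians(46)),np.sin(np.radians(46))
to((553,251,436),frame((c,s)))"
```

```text
clock: 34.75
position: [517.9, -243.7, 438.6]
tcp_rot: [[-0.965, -0.261, 0.004], [-0.261, 0.965, -0.003], [-0.003, -0.004, -1.0]]
ft_force: [0.9, 0.3, -0.9]
width: 4.9
gripper_force: 58.9
shift [-163.2  468.3    1.3]
turn [-0.005  0.002 -0.538]
```

```bash
python3 inch.py '[[0,-8,20,0,0,0,0],[0,-12,36,0,0,0,0],[0,-12,36,0,0,0,0],[0,-12,36,0,0,0,0],[0,-12,36,0,0,0,0],[0,-12,36,0,0,0,0],[0,-12,36,0,0,0,0],[0,-12,36,0,0,0,0],[0,-12,36,0,0,0,0],[0,-12,36,0,0,0,0],[0,-12,36,0,0,0,0],[0,-12,36,0,0,0,0],[0,-12,36,0,0,0,0],[0,-12,36,0,0,0,0],[0,0,0,0,0,0,0]]'>/dev/null; python3 inch.py '[[0,0,0,0,0,0,-0.11],[0,0,0,0,0,0,-0.107],[0,0,0,0,0,0,-0.107],[0,0,0,0,0,0,-0.107],[0,0,0,0,0,0,-0.107],[0,0,0,0,0,0,0],[0,0,0,0,0,0,0]]'; python3 -c "
from vase import *
where();look('w14.png')"
```

```text
clock: 36.58
position: [548.2, 270.8, 433.7]
tcp_rot: [[-0.696, -0.718, -0.001], [-0.718, 0.696, -0.001], [0.001, 0.001, -1.0]]
ft_force: [1.1, 0.1, -0.6]
width: 4.6
gripper_force: 58.9
36.58 [548.2 270.8 433.7] w 4.6 g 58.9 F [ 1.1  0.1 -0.6] q [-0.35  0.68 -0.46  0.86  0.28  1.65  1.68]
[548.2 270.8 433.7] cam [496. 217. 569.]
px [374. 173.] size mm 254.4 98.5 ctr76 [518.1 337. ] yaws 153.9
   bail n 10950 ctr130 [506.7 323.7] dir -28.3 std [61.7 24.7]
px [280. 117.] size mm 53.8 61.1 ctr76 [554.5 193.4] yaws -142.1
   bail n 254 ctr130 [552.8 196.3] dir 132.1 std [15.1  2.3]
px [ 22. 133.] size mm 57.9 109.7 ctr76 [822.6 -35.7] yaws 135.8
px [386.  63.] size mm 69.6 54.1 ctr76 [408.  241.7] yaws 145.4
   bail n 294 ctr130 [411.2 240. ] dir -33.1 std [15.6  2.2]
```

View pics/w14.png

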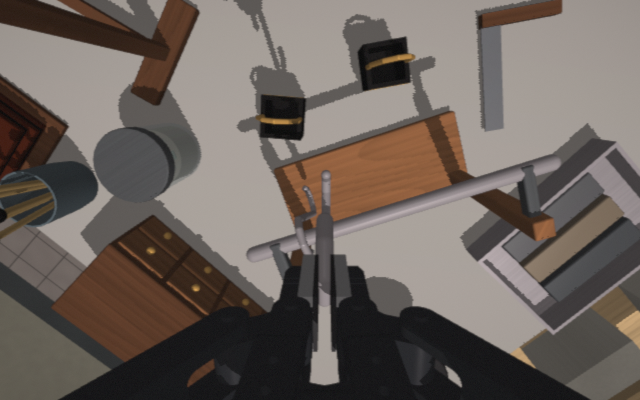

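The wrist view shows the held hook at column 325 with its tip at (325,176). The two bails are at (281,121) and (388,61), and the bail of vase A lies nearly square to the hook's plane. I'll lower behind vase A.

```bash
python3 -c "
from h import *
to((578.5,222,281),frame((np.cos(.78),np.sin(.78))))"
```

```text
shift [ 13.7 -55.9 152.7]
turn [ 0.001 -0.001  0.02 ]
```

```bash
python3 inch.py '[[0,7,-28,0,0,0,0.02],[0,7,-28,0,0,0,0],[0,0,0,0,0,0,0],[0,0,0,25,0,0,0],[0,0,0,25,0,0,0],[0,0,0,25,0,0,0],[0,0,0,25,0,0,0],[0,0,0,25,0,0,0],[0,0,0,15,0,0,0],[0,0,0,12,0,0,0],[0,0,0,0,0,0,0],[0,0,0,0,0,0,0]]'; python3 -c "
from vase import *
where();look('w15.png');shot('top','t15.png');shot('scene','s15.png')
a=cv2.imread('pics/w15.png')[0:240,180:480];b=cv2.imread('pics/s15.png')[225:325,335:435]
k=dict(interpolation=cv2.INTER_CUBIC)
cv2.imwrite('pics/c15.png',np.hstack([cv2.resize(a,(480,384),**k),cv2.resize(b,(320,384),**k)]))"
```

```text
clock: 37.63
position: [578.0, 221.6, 281.9]
tcp_rot: [[-0.71, -0.705, -0.002], [-0.705, 0.71, -0.001], [0.002, 0.001, -1.0]]
ft_force: [0.2, 0.8, -0.5]
width: 5.0
gripper_force: 58.9
37.63 [578.  221.6 281.9] w 5.0 g 58.9 F [ 0.2  0.8 -0.5] q [-0.22  0.77 -0.45  1.22  0.32  1.22  1.68]
[578.  221.6 281.9] cam [524. 169. 417.]
px [321. 141.] size mm 55.5 58.5 ctr76 [553.9 194.1] yaws -141.8
   bail n 570 ctr130 [553.9 194.6] dir -48.9 std [14.9  5. ]
px [477.  61.] size mm 99.0 55.1 ctr76 [406.2 243. ] yaws 144.6
   bail n 740 ctr130 [416.2 236.7] dir -33.6 std [18.5  1.7]
```

View pics/c15.png

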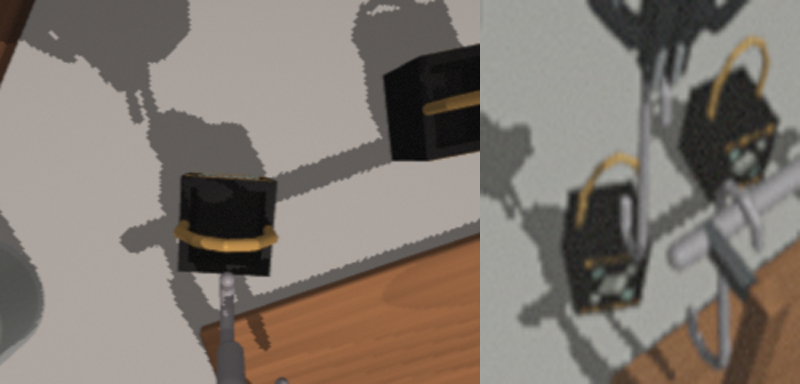

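The hook tip (322,175) lies just behind the bail apex (321,153), on the same column and below it. I'll pull towards the robot under the apex, then lift.

```bash
python3 inch.py '[[0,6,0,0,0,0,0],[0,6,0,0,0,0,0],[0,6,0,0,0,0,0],[0,6,0,0,0,0,0],[0,6,0,0,0,0,0],[0,6,0,0,0,0,0],[0,1,0,0,0,0,0],[0,0,0,0,0,0,0],[0,0,0,0,0,0,0]]'; python3 inch.py '[[0,0,0,-5,0,0,0],[0,0,0,-5,0,0,0],[0,0,0,-5,0,0,0],[0,0,0,-5,0,0,0],[0,0,0,-5,0,0,0],[0,0,0,-5,0,0,0],[0,0,0,-5,0,0,0],[0,0,0,-5,0,0,0],[0,0,0,-5,0,0,0],[0,0,0,-5,0,0,0],[0,0,0,-5,0,0,0],[0,0,0,-5,0,0,0],[0,0,0,0,0,0,0],[0,0,0,0,0,0,0]]'; python3 -c "
from vase import *
look('w16.png');shot('scene','s16.png')
p=np.array(env.state()['position']); f=np.r_[.71,.705,0]
for z,n in((-167+0,'apex'),(-167-72,'rimcentre'),(-315,'base')): print(n,(p+[0,0,z]).round(0),proj('wrist',p+[0,0,z]).round(0),proj('scene',p+[0,0,z]).round(0))
d=cv2.absdiff(cv2.imread('pics/s15.png'),cv2.imread('pics/s16.png')).max(2);h=cv2.cvtColor(cv2.imread('pics/s16.png'),cv2.COLOR_BGR2HSV)
b=cv2.inRange(h,(0,0,0),(180,255,45))
n,_,st,c=cv2.connectedComponentsWithStats(b)
for i in range(1,n):
    if st[i,4]>80 and 330<c[i][0]<450 and 200<c[i][1]<340: print(st[i],c[i].round(0))
"
```

```text
clock: 38.53
position: [551.9, 195.5, 281.9]
tcp_rot: [[-0.708, -0.706, -0.001], [-0.706, 0.708, -0.0], [0.001, 0.001, -1.0]]
ft_force: [0.3, -0.6, -1.6]
width: 5.2
gripper_force: 59.0
clock: 39.7
position: [552.0, 195.5, 341.9]
tcp_rot: [[-0.708, -0.706, -0.001], [-0.706, 0.708, -0.001], [0.001, 0.0, -1.0]]
ft_force: [0.8, -0.2, -3.1]
width: 4.9
gripper_force: 58.8
[552.  195.5 341.9] cam [498. 143. 477.]
px [ 22. 190.] size mm 49.1 111.7 ctr76 [819.6 -32.3] yaws 134.9
px [322. 166.] size mm 61.0 65.5 ctr76 [553.4 193.2] yaws 134.9
   bail n 485 ctr130 [557.7 197.4] dir 126.4 std [17.2 10. ]
px [448. 104.] size mm 86.5 54.4 ctr76 [407.8 241.7] yaws 144.6
   bail n 499 ctr130 [413.1 238.2] dir -36.7 std [17.2  2.5]
apex [552. 195. 175.] [324. 189.] [380. 259.]
rimcentre [552. 195. 103.] [324. 172.] [377. 275.]
base [552. 195.  27.] [324. 161.] [374. 291.]
[398 244  28  33 337] [410. 258.]
[362 268  27  32 306] [373. 280.]
```

Vase A is lifted: the vertical force rose by about 2 N, and in the scene picture the black body is where the raised pose predicts. Carrying it back and around to the rail at an easy pace.

```bash
python3 inch.py '[[0,0,0,-8,0,0,0],[0,4,0,-16,0,0,0],[0,8,0,-16,0,0,0],[0,12,0,-16,0,0,0],[0,14,0,-16,0,0,0],[0,14,0,-14,0,0,0],[0,14,0,-8,0,0,0],[0,12,0,0,0,0,0],[0,8,0,0,0,0,0],[0,4,0,0,0,0,0],[0,0,0,0,0,0,0.05],[0,0,0,0,0,0,0.08],[0,0,0,0,0,0,0.1],[0,0,0,0,0,0,0.1],[0,0,0,0,0,0,0.09],[0,0,0,0,0,0,0.07],[0,0,0,0,0,0,0.03],[0,0,0,0,0,0,0]]';python3 -c "
from h import *
where();f=np.r_[.9643,.2646,0];to(np.r_[618.7,-216,436]-115*f,frame(f[:2]))"
```

```text
clock: 41.3
position: [488.4, 132.3, 435.8]
tcp_rot: [[-0.966, -0.26, -0.002], [-0.26, 0.966, -0.001], [0.002, -0.0, -1.0]]
ft_force: [-0.2, 1.0, -2.4]
width: 5.2
gripper_force: 58.9
41.3 [488.4 132.3 435.8] w 5.2 g 58.9 F [-0.2  1.  -2.4] q [-0.13  0.45 -0.36  1.3   0.16  1.43  1.35]
shift [  79.7 -370.8    0. ]
turn [-0.    -0.002 -0.005]
```

```bash
python3 inch.py '[[0,2,-8,0,0,0,0],[0,4,-15,0,0,0,0],[0,4,-20,0,0,0,0],[0,4,-20,0,0,0,0],[0,4,-20,0,0,0,0],[0,4,-20,0,0,0,0],[0,4,-20,0,0,0,0],[0,4,-20,0,0,0,0],[0,4,-20,0,0,0,0],[0,4,-20,0,0,0,0],[0,4,-20,0,0,0,0],[0,4,-20,0,0,0,0],[0,4,-20,0,0,0,0],[0,4,-20,0,0,0,0],[0,4,-20,0,0,0,0],[0,4,-20,0,0,0,0],[0,4,-20,0,0,0,0],[0,4,-20,0,0,0,0],[0,4,-18,0,0,0,0],[0,4,-10,0,0,0,0]]'; python3 inch.py '[[0,0,0,4,0,0,0],[0,0,0,10,0,0,0],[0,0,0,15,0,0,0],[0,0,0,10,0,0,0],[0,0,0,6,0,0,0],[0,0,0,0,0,0,0],[0,0,0,0,0,0,0],[0,0,0,0,0,0,0],[0,0,0,0,0,0,0],[0,0,0,0,0,0,0],[0,0,0,0,0,0,0],[0,0,0,0,0,0,0]]'; python3 -c "
from h import *
where();f=np.r_[.9643,.2646,0];to(np.r_[618.7,-216,391],frame(f[:2]))"
```

```text
clock: 42.97
position: [509.4, -249.0, 435.6]
tcp_rot: [[-0.965, -0.26, -0.002], [-0.26, 0.965, -0.001], [0.002, -0.0, -1.0]]
ft_force: [0.2, 0.0, -2.8]
width: 4.9
gripper_force: 58.9
clock: 43.97
position: [509.8, -246.6, 391.3]
tcp_rot: [[-0.965, -0.261, -0.001], [-0.261, 0.965, -0.001], [0.001, -0.0, -1.0]]
ft_force: [0.9, -0.3, -2.6]
width: 4.8
gripper_force: 58.9
43.97 [ 509.8 -246.6  391.3] w 4.8 g 58.9 F [ 0.9 -0.3 -2.6] q [ 0.54  0.58 -0.31  1.2   0.17  1.39  2.08]
shift [-1.131e+02  1.100e+00  1.000e-01]
turn [-0.    -0.001 -0.004]
```

```bash
python3 inch.py '[[0,-3,0,0,0,0,0],[0,-6,0,0,0,0,0],[0,-8,0,0,0,0,0],[0,-8,0,0,0,0,0],[0,-8,0,0,0,0,0],[0,-8,0,0,0,0,0],[0,-8,1,0,0,0,0],[0,-8,0,0,0,0,0],[0,-8,0,0,0,0,0],[0,-8,0,0,0,0,0],[0,-8,0,0,0,0,0],[0,-8,0,0,0,0,0],[0,-8,0,0,0,0,0],[0,-5,0,0,0,0,0],[0,-3,0,0,0,0,0],[0,0,0,0,0,0,0],[0,0,0,0,0,0,0],[0,0,0,0,0,0,0],[0,0,0,0,0,0,0]]'; python3 inch.py '[[0,-2,0,4,0,0,0],[0,-2,0,4,0,0,0],[0,-2,0,4,0,0,0],[0,-1,0,4,0,0,0],[0,-1,0,4,0,0,0],[0,0,0,4,0,0,0],[0,0,0,4,0,0,0],[0,0,0,4,0,0,0],[0,0,0,3,0,0,0],[0,0,0,2,0,0,0],[0,0,0,1,0,0,0],[0,0,0,0,0,0,0]]'; python3 -c "
from h import *
where();f=np.r_[.9643,.2646,0];to(np.r_[618.7,-216,351],frame(f[:2]))"
```

```text
clock: 45.55
position: [610.6, -218.4, 391.2]
tcp_rot: [[-0.965, -0.261, -0.001], [-0.261, 0.965, -0.001], [0.001, -0.001, -1.0]]
ft_force: [-0.8, 0.0, -2.6]
width: 5.1
gripper_force: 58.9
clock: 46.55
position: [618.5, -216.1, 352.9]
tcp_rot: [[-0.965, -0.261, -0.001], [-0.261, 0.965, -0.001], [0.001, -0.0, -1.0]]
ft_force: [-0.5, 0.5, -2.9]
width: 4.6
gripper_force: 59.0
46.55 [ 618.5 -216.1  352.9] w 4.6 g 59.0 F [-0.5  0.5 -2.9] q [ 0.39  0.79 -0.29  0.89  0.2   1.49  2.  ]
shift [-0.2  0.1  1.9]
turn [-0.    -0.001 -0.004]
```

```bash
python3 inch.py '[[0,0,0,1,0,0,0],[0,0,0,0.5,0,0,0],[0,0,0,0.5,0,0,0],[0,0,0,0,0,0,0]]'; python3 inch.py '[[10,0,0,0,0,0,0],[16,0,0,0,0,0,0],[22,0,0,0,0,0,0],[22,0,0,0,0,0,0],[22,0,0,0,0,0,0],[22,0,0,-4,0,0,0],[22,0,0,-10,0,0,0],[22,0,0,-20,0,0,0],[22,0,0,-20,0,0,0],[22,0,0,-20,0,0,0],[22,20,0,0,0,0,0],[22,20,0,0,0,0,0]]'; python3 -c "
from h import *
where();shot('scene','s17.png')
h=cv2.cvtColor(cv2.imread('pics/s17.png'),cv2.COLOR_BGR2HSV)
n,_,st,c=cv2.connectedComponentsWithStats(cv2.inRange(h,(0,0,0),(180,255,45)))
for i in range(1,n):
    if st[i,4]>60 and 160<c[i][0]<450 and 130<c[i][1]<340: print(st[i],c[i].round(0))
q=np.array([617,-215,0]); 
for z in(184,112,74,36):print(z,proj('scene',q+[0,0,z]).round(0))
f=np.r_[.9643,.2646,0];to(np.r_[583.7,-84,425],frame(f[:2]))"
```

```text
clock: 46.88
position: [618.7, -216.1, 351.6]
tcp_rot: [[-0.965, -0.261, -0.0], [-0.261, 0.965, -0.001], [0.0, -0.001, -1.0]]
ft_force: [-1.5, -0.2, 3.8]
width: 5.0
gripper_force: 59.7
clock: 47.88
position: [580.5, -226.2, 425.5]
tcp_rot: [[-0.965, -0.262, 0.001], [-0.262, 0.965, -0.001], [-0.001, -0.001, -1.0]]
ft_force: [0.3, -0.1, -0.4]
width: 21.8
gripper_force: 0.0
47.88 [ 580.5 -226.2  425.5] w 21.8 g 0.0 F [ 0.3 -0.1 -0.4] q [ 0.42  0.7  -0.29  0.83  0.19  1.63  2.04]
[226 218  25  31 302] [240. 231.]
184 [234. 207.]
112 [238. 224.]
74 [240. 233.]
36 [242. 241.]
shift [-44.  137.3   0.7]
turn [-0.002 -0.002 -0.006]
```

Vase A hangs at (240,231) in the scene picture, against a predicted (240,233). Vase B didn't show in the mask, so I'll check it.

Run:
```python
from h import *
for f in('s0.png','s9.png','s16.png','s17.png'):
    h=cv2.cvtColor(cv2.imread('pics/'+f),cv2.COLOR_BGR2HSV)
    for nm,lo,hi in(('blk',(0,0,0),(180,255,45)),('yel',(12,90,90),(32,255,255))):
        n,_,st,c=cv2.connectedComponentsWithStats(cv2.inRange(h,lo,hi))
        print(f,nm,[(st[i,4],c[i].round(0).tolist()) for i in range(1,n) if st[i,4]>15 and 340<c[i][0]<470 and 180<c[i][1]<300])
```

```text
s0.png blk [(np.int32(327), [410.0, 259.0]), (np.int32(279), [374.0, 286.0]), (np.int32(16), [363.0, 282.0]), (np.int32(18), [384.0, 297.0])]
s0.png yel [(np.int32(24), [464.0, 233.0]), (np.int32(50), [412.0, 244.0]), (np.int32(71), [375.0, 273.0]), (np.int32(120), [464.0, 286.0]), (np.int32(68), [437.0, 291.0])]
s9.png blk [(np.int32(206), [409.0, 261.0]), (np.int32(130), [378.0, 283.0]), (np.int32(83), [366.0, 292.0])]
s9.png yel [(np.int32(68), [460.0, 235.0]), (np.int32(59), [413.0, 244.0]), (np.int32(71), [375.0, 273.0]), (np.int32(141), [463.0, 285.0])]
s16.png blk [(np.int32(17), [384.0, 205.0]), (np.int32(337), [410.0, 258.0]), (np.int32(306), [373.0, 280.0]), (np.int32(19), [385.0, 292.0])]
s16.png yel [(np.int32(28), [468.0, 232.0]), (np.int32(49), [412.0, 245.0]), (np.int32(38), [369.0, 269.0]), (np.int32(16), [386.0, 269.0]), (np.int32(139), [464.0, 285.0])]
s17.png blk [(np.int32(44), [406.0, 268.0])]
s17.png yel [(np.int32(48), [463.0, 234.0]), (np.int32(55), [413.0, 244.0]), (np.int32(17), [450.0, 238.0]), (np.int32(137), [464.0, 285.0])]
```

Only the lighting changed, since the bail of vase B is still at (413,244). On to the second hook.

```bash
python3 inch.py '[[22,0,35,0,0,0,-0.006],[22,0,35,0,0,0,0],[22,0,35,0,0,0,0],[22,0,33,0,0,0,0],[22,-22,0,0,0,0,0],[22,-22,0,0,0,0,0],[22,0,0,20,0,0,0],[22,0,0,20,0,0,0],[22,0,0,8,0,0,0],[22,0,0,0,0,0,0],[22,0,0,0,0,0,0]]'; python3 -c "
from h import *
where();to((583.7,-84,352),frame((.9643,.2646)));im=shot('wrist','w18.png')
hsv=cv2.cvtColor(im,cv2.COLOR_BGR2HSV);g=((hsv[...,1]<45)&(hsv[...,2]>50)).astype(np.uint8)
for r in (150,170,190,200,210,215,220,225,260,270,280):
    x=np.where(g[r])[0]
    seg=np.split(x,np.where(np.diff(x)>1)[0]+1); print(r,[(int(s[0]),int(s[-1])) for s in seg if len(s)>4 and s[-1]>250 and s[0]<400])"
```

```text
clock: 48.85
position: [585.8, -81.9, 377.8]
tcp_rot: [[-0.964, -0.267, -0.001], [-0.267, 0.964, -0.001], [0.001, -0.0, -1.0]]
ft_force: [0.6, -0.1, -0.9]
width: 22.0
gripper_force: 0.0
48.85 [585.8 -81.9 377.8] w 22.0 g 0.0 F [ 0.6 -0.1 -0.9] q [ 0.22  0.64 -0.3   1.13  0.18  1.4   1.78]
shift [ 2.5 -1.5 25.8]
turn [-0.    -0.001  0.002]
150 [(327, 367), (397, 613)]
170 [(242, 366), (396, 590)]
190 [(319, 327), (395, 568)]
200 [(316, 329), (397, 557)]
210 [(162, 365)]
215 [(163, 365)]
220 [(163, 365)]
225 [(0, 529)]
260 [(43, 293), (298, 350), (355, 404)]
270 [(25, 266), (279, 291), (299, 349), (357, 369), (383, 408)]
280 [(225, 261), (276, 289), (299, 349), (359, 372), (388, 413)]
```

```bash
python3 inch.py '[[22,2,-1,10,0,0,0],[22,0,0,10,0,0,0],[22,0,0,6,0,0,0],[22,0,0,0,0,0,0],[0,0,0,0,0,0,0],[0,0,0,0,0,0,0],[0,0,0,0,0,0,0],[0,0,0,0,0,0,0],[0,0,0,0,0,0,0],[0,0,0,0,0,0,0],[0,0,0,0,0,0,0]]'; python3 inch.py '[[0,0,0,-3,0,0,0],[0,0,0,-4,0,0,0],[0,0,0,-4,0,0,0],[0,0,0,-4,0,0,0],[0,0,0,-4,0,0,0],[0,1,0,-4,0,0,0],[0,1,0,-4,0,0,0],[0,2,0,-4,0,0,0],[0,2,0,-4,0,0,0],[0,2,0,-3,0,0,0],[0,8,0,0,0,0,0],[0,8,0,0,0,0,0],[0,10,0,0,0,0,0],[0,10,0,0,0,0,0],[0,10,0,0,0,0,0],[0,10,0,0,0,0,0],[0,20,0,0,0,0,0],[0,20,0,-20,0,0,0],[0,0,0,-25,0,0,0],[0,0,0,0,0,0,0]]'; python3 -c "
from h import *
c,s=np.cos(np.radians(55)),np.sin(np.radians(55));f=np.r_[c,s,0]
to(np.r_[407,242,436]+40*f,frame(f[:2]))"
```

```text
clock: 49.82
position: [584.3, -83.4, 351.7]
tcp_rot: [[-0.964, -0.266, -0.0], [-0.266, 0.964, -0.001], [0.0, -0.001, -1.0]]
ft_force: [-0.3, -1.3, 7.0]
width: 4.8
gripper_force: 59.1
clock: 51.48
position: [483.9, -111.3, 438.2]
tcp_rot: [[-0.964, -0.266, 0.004], [-0.266, 0.964, -0.002], [-0.003, -0.003, -1.0]]
ft_force: [-0.4, 0.1, -0.3]
width: 4.6
gripper_force: 58.9
shift [-50.6 386.5   1.2]
turn [-0.004  0.002 -0.691]
```

```bash
python3 inch.py '[[0,-3,18,0,0,0,0],[0,-5,35,0,0,0,0],[0,-5,35,0,0,0,0],[0,-5,35,0,0,0,0],[0,-5,35,0,0,0,0],[0,-5,35,0,0,0,0],[0,-5,35,0,0,0,0],[0,-5,35,0,0,0,0],[0,-5,35,0,0,0,0],[0,-5,35,0,0,0,0],[0,-3,35,0,0,0,0],[0,0,18,0,0,0,0],[0,0,0,0,0,0,0]]'>/dev/null; python3 inch.py '[[0,0,0,0,0,0,-0.115],[0,0,0,0,0,0,-0.115],[0,0,0,0,0,0,-0.115],[0,0,0,0,0,0,-0.115],[0,0,0,0,0,0,-0.115],[0,0,0,0,0,0,-0.115],[0,0,0,0,0,0,0],[0,0,0,0,0,0,0]]'; python3 -c "
from vase import *
where();look('w19.png');c,s=np.cos(np.radians(55)),np.sin(np.radians(55));f=np.r_[c,s,0]
to(np.r_[407,242,281]+40*f,frame(f[:2]))"
```

```text
clock: 53.23
position: [430.3, 274.3, 433.9]
tcp_rot: [[-0.577, -0.817, -0.001], [-0.817, 0.577, -0.001], [0.001, 0.001, -1.0]]
ft_force: [-0.1, 0.6, -0.6]
width: 4.7
gripper_force: 58.9
53.23 [430.3 274.3 433.9] w 4.7 g 58.9 F [-0.1  0.6 -0.6] q [-0.32  0.48 -0.58  1.28  0.25  1.45  1.65]
[430.3 274.3 433.9] cam [387. 213. 569.]
px [272. 229.] size mm 157.3 113.6 ctr76 [556.  320.7] yaws 154.1
   bail n 6230 ctr130 [532.6 304.2] dir -16.7 std [34.7 29. ]
px [362. 215.] size mm 87.4 116.8 ctr76 [436.2 378.3] yaws 150.9
   bail n 3982 ctr130 [430.7 357.9] dir 46.1 std [29.2 21.2]
px [324. 126.] size mm 55.8 54.2 ctr76 [406.9 242. ] yaws 144.7
   bail n 233 ctr130 [407.5 242.8] dir 145.7 std [15.   2.3]
px [61. 36.] size mm 75.8 143.3 ctr76 [613.9 -39.3] yaws -145.9
shift [ -0.3   0.4 152.9]
turn [ 0.001 -0.001 -0.005]
```

```bash
python3 inch.py '[[0,0,0,25,0,0,-0.005],[0,0,0,25,0,0,0],[0,0,0,25,0,0,0],[0,0,0,25,0,0,0],[0,0,0,25,0,0,0],[0,0,0,15,0,0,0],[0,0,0,13,0,0,0],[0,0,0,0,0,0,0],[0,0,0,0,0,0,0]]'; python3 -c "
from vase import *
where();look('w20.png');c,s=np.cos(np.radians(55)),np.sin(np.radians(55));f=np.r_[c,s,0]
to(np.r_[407,242.5,281],frame(f[:2]))"
```

```text
clock: 54.03
position: [429.9, 274.6, 281.1]
tcp_rot: [[-0.571, -0.821, -0.002], [-0.821, 0.571, -0.001], [0.002, 0.001, -1.0]]
ft_force: [0.0, 1.0, -0.6]
width: 4.9
gripper_force: 58.9
54.03 [429.9 274.6 281.1] w 4.9 g 58.9 F [ 0.   1.  -0.6] q [-0.33  0.6  -0.54  1.64  0.35  1.01  1.55]
[429.9 274.6 281.1] cam [387. 213. 416.]
px [248. 256.] size mm 146.2 68.1 ctr76 [541.3 296.9] yaws 154.1
   bail n 6552 ctr130 [511.6 280.5] dir -24.1 std [31.4 14.8]
px [374. 244.] size mm 80.0 87.5 ctr76 [426.9 361.2] yaws 151.3
   bail n 4523 ctr130 [417.5 334.7] dir 103.9 std [20.8 18.1]
px [324. 138.] size mm 57.9 54.9 ctr76 [407.3 242.1] yaws 145.1
   bail n 521 ctr130 [407.5 243. ] dir 145.5 std [14.9  2.7]
shift [39.7  0.5  0.7]
turn [ 0.    -0.001  0.003]
```

```bash
python3 inch.py '[[0,6,0.5,0,0,0,0],[0,6,0,0,0,0,0],[0,6,0,0,0,0,0],[0,6,0,0,0,0,0],[0,6,0,0,0,0,0],[0,6,0,0,0,0,0],[0,3,0,0,0,0,0],[0,0,0,0,0,0,0],[0,0,0,0,0,0,0]]'; python3 inch.py '[[0,0,0,-5,0,0,0],[0,0,0,-5,0,0,0],[0,0,0,-5,0,0,0],[0,0,0,-5,0,0,0],[0,0,0,-5,0,0,0],[0,0,0,-5,0,0,0],[0,0,0,-5,0,0,0],[0,0,0,-5,0,0,0],[0,0,0,-5,0,0,0],[0,0,0,-5,0,0,0],[0,0,0,-5,0,0,0],[0,0,0,-5,0,0,0],[0,0,0,0,0,0,0],[0,0,0,0,0,0,0]]'; python3 -c "
from vase import *
look('w21.png');shot('scene','s21.png')
p=np.array(env.state()['position'])
for z,n in((-167,'apex'),(-277,'mid')): print(n,proj('scene',p+[0,0,z]).round(0))
h=cv2.cvtColor(cv2.imread('pics/s21.png'),cv2.COLOR_BGR2HSV)
for nm,lo,hi in(('blk',(0,0,0),(180,255,60)),('yel',(12,90,90),(32,255,255))):
        n,_,st,c=cv2.connectedComponentsWithStats(cv2.inRange(h,lo,hi))
        print(nm,[(st[i,4],c[i].round(0).tolist()) for i in range(1,n) if st[i,4]>15 and 340<c[i][0]<470 and 180<c[i][1]<300])"
```

```text
clock: 54.83
position: [407.4, 242.8, 281.1]
tcp_rot: [[-0.57, -0.822, -0.001], [-0.822, 0.57, -0.0], [0.001, 0.001, -1.0]]
ft_force: [0.7, 0.2, -1.2]
width: 5.1
gripper_force: 58.9
clock: 56.0
position: [407.4, 242.9, 341.1]
tcp_rot: [[-0.57, -0.822, -0.001], [-0.822, 0.57, -0.001], [0.001, 0.001, -1.0]]
ft_force: [0.4, -0.2, -3.7]
width: 4.9
gripper_force: 58.8
[407.4 242.9 341.1] cam [364. 181. 476.]
px [261. 260.] size mm 139.1 63.8 ctr76 [537.3 293.5] yaws 153.9
   bail n 4111 ctr130 [512.1 273.9] dir -21.6 std [31.2 14.2]
px [356. 253.] size mm 50.5 82.5 ctr76 [435.8 353.1] yaws 158.7
   bail n 1840 ctr130 [420.7 326.6] dir 85.8 std [20.1 10. ]
px [326. 167.] size mm 61.0 64.3 ctr76 [405.6 244. ] yaws 145.3
   bail n 384 ctr130 [408.5 247.8] dir -33.3 std [16.2  4.5]
px [42. 77.] size mm 85.4 68.9 ctr76 [597.6  -5.8] yaws 145.3
apex [421. 229.]
mid [414. 254.]
blk [(np.int32(517), [412.0, 253.0]), (np.int32(30), [424.0, 258.0]), (np.int32(27), [413.0, 296.0])]
yel [(np.int32(49), [413.0, 238.0]), (np.int32(42), [465.0, 233.0]), (np.int32(20), [451.0, 238.0]), (np.int32(141), [464.0, 285.0])]
```

Vase B is on its hook and lifted. Carrying it to the rail.

```bash
python3 inch.py '[[0,0,0,-8,0,0,0],[0,0,0,-16,0,0,0],[0,0,0,-16,0,0,0],[0,0,0,-16,0,0,0],[0,0,0,-16,0,0,0],[0,0,0,-14,0,0,0],[0,0,0,-8,0,0,0],[0,0,0,0,0,0,0.05],[0,0,0,0,0,0,0.08],[0,0,0,0,0,0,0.1],[0,0,0,0,0,0,0.1],[0,0,0,0,0,0,0.1],[0,0,0,0,0,0,0.1],[0,0,0,0,0,0,0.08],[0,0,0,0,0,0,0.06],[0,0,0,0,0,0,0.02],[0,0,0,0,0,0,0]]';python3 -c "
from h import *
where();f=np.r_[.9643,.2646,0];to(np.r_[584.2,-83.7,436]-115*f,frame(f[:2]))"
```

```text
clock: 57.52
position: [407.4, 243.0, 435.3]
tcp_rot: [[-0.962, -0.272, -0.001], [-0.272, 0.962, -0.001], [0.001, -0.0, -1.0]]
ft_force: [-0.6, 0.3, -2.1]
width: 5.0
gripper_force: 58.9
57.52 [407.4 243.  435.3] w 5.0 g 58.9 F [-0.6  0.3 -2.1] q [-0.35  0.39 -0.42  1.4   0.16  1.38  1.07]
shift [  33.7 -361.6   -0.6]
turn [-0.    -0.001  0.008]
```

```bash
python3 inch.py '[[0,0,-8,0,0,0,0.008],[0,1,-15,0,0,0,0],[0,2,-20,0,0,0,0],[0,2,-20,0,0,0,0],[0,2,-20,0,0,0,0],[0,2,-20,0,0,0,0],[0,2,-20,0,0,0,0],[0,2,-20,0,0,0,0],[0,2,-20,0,0,0,0],[0,2,-20,0,0,0,0],[0,2,-20,0,0,0,0],[0,2,-20,0,0,0,0],[0,2,-20,0,0,0,0],[0,2,-20,0,0,0,0],[0,2,-20,0,0,0,0],[0,2,-20,0,0,0,0],[0,2,-20,0,0,0,0],[0,2,-15,0,0,0,0],[0,2,-12,0,0,0,0],[0,0,-6,0,0,0,0]]'; python3 inch.py '[[0,0,-4,4,0,0,0],[0,0,0,10,0,0,0],[0,0,0,15,0,0,0],[0,0,0,10,0,0,0],[0,0,0,6,0,0,0],[0,0,0,0,0,0,0],[0,0,0,0,0,0,0],[0,0,0,0,0,0,0],[0,0,0,0,0,0,0],[0,0,0,0,0,0,0],[0,0,0,0,0,0,0],[0,0,0,0,0,0,0]]'>/dev/null; python3 -c "
from h import *
where();f=np.r_[.9643,.2646,0];to(np.r_[584.2,-83.7,391],frame(f[:2]))"
```

```text
clock: 59.18
position: [467.4, -111.8, 435.1]
tcp_rot: [[-0.965, -0.263, -0.002], [-0.263, 0.965, -0.001], [0.002, -0.001, -1.0]]
ft_force: [-0.1, 0.2, -3.5]
width: 5.0
gripper_force: 58.8
60.18 [ 468.8 -113.6  390.3] w 4.8 g 58.8 F [ 0.5  0.6 -2.5] q [ 0.36  0.42 -0.32  1.5   0.14  1.24  1.86]
shift [-119.2   -1.6   -0.9]
turn [-0.    -0.001 -0.001]
```

```bash
python3 inch.py '[[0,-3,0,0,0,0,0],[0,-6,-1,0,0,0,0],[0,-8,0,0,0,0,0],[0,-8,0,0,0,0,0],[0,-8,0,0,0,0,0],[0,-8,0,0,0,0,0],[0,-8,0,0,0,0,0],[0,-8,0,0,0,0,0],[0,-8,0,0,0,0,0],[0,-8,0,0,0,0,0],[0,-8,0,0,0,0,0],[0,-8,0,0,0,0,0],[0,-8,0,0,0,0,0],[0,-7,0,0,0,0,0],[0,-4,0,0,0,0,0],[0,-3,0,0,0,0,0],[0,0,0,0,0,0,0],[0,0,0,0,0,0,0],[0,0,0,0,0,0,0]]'; python3 inch.py '[[0,-2,0,4,0,0,0],[0,-2,0,4,0,0,0],[0,-2,0,4,0,0,0],[0,-1,0,4,0,0,0],[0,-1,0,4,0,0,0],[0,0,0,4,0,0,0],[0,0,0,4,0,0,0],[0,0,0,4,0,0,0],[0,0,0,3,0,0,0],[0,0,0,1,0,0,0],[0,0,0,1,0,0,0],[0,0,0,0,0,0,0]]'; python3 -c "
from h import *
where();f=np.r_[.9643,.2646,0];to(np.r_[584.2,-83.7,351],frame(f[:2]))"
```

```text
clock: 61.77
position: [575.9, -85.4, 390.1]
tcp_rot: [[-0.965, -0.264, -0.001], [-0.264, 0.965, -0.001], [0.001, -0.0, -1.0]]
ft_force: [0.1, -0.1, -3.6]
width: 5.1
gripper_force: 58.8
clock: 62.77
position: [583.7, -83.2, 352.9]
tcp_rot: [[-0.965, -0.264, -0.001], [-0.264, 0.965, -0.001], [0.002, -0.0, -1.0]]
ft_force: [0.1, -0.2, -3.6]
width: 4.9
gripper_force: 58.8
62.77 [583.7 -83.2 352.9] w 4.9 g 58.8 F [ 0.1 -0.2 -3.6] q [ 0.22  0.65 -0.3   1.2   0.18  1.32  1.77]
shift [-0.3 -0.6  1.9]
turn [-0.    -0.002 -0.001]
```

```bash
python3 inch.py '[[0,0,0,1,0,0,0],[0,0,0,0.5,0,0,0],[0,0,0,0.5,0,0,0],[0,0,0,0,0,0,0]]'; python3 inch.py '[[10,0,0,0,0,0,0],[16,0,0,0,0,0,0],[22,0,0,0,0,0,0],[22,0,0,0,0,0,0],[22,0,0,0,0,0,0],[22,0,0,-4,0,0,0],[22,0,0,-10,0,0,0],[22,0,0,-20,0,0,0],[22,0,0,-20,0,0,0],[22,0,0,-20,0,0,0],[40,20,0,0,0,0,0],[40,30,0,0,0,0,0],[40,35,-10,0,0,0,0],[40,35,-35,0,0,0,0],[40,20,-35,0,0,0,0],[40,0,-35,0,0,0,0],[40,0,-10,30,0,0,0],[40,0,0,30,0,0,0],[40,0,0,0,0,0,0],[40,0,0,0,0,0,0]]'; python3 -c "
from h import *
where();kw=cal('wrist');im=shot('wrist','w22.png');shot('scene','s22.png')
hsv=cv2.cvtColor(im,cv2.COLOR_BGR2HSV)
for nm,lo,hi in(('yel',(12,120,90),(32,255,255)),('brown',(0,60,15),(14,255,110))):
    n,_,st,c=cv2.connectedComponentsWithStats(cv2.inRange(hsv,lo,hi))
    for i in range(1,n):
        if st[i,4]>120: print(nm,st[i],c[i].round(1),'z24',onz('wrist',*c[i],24,kw).round(1)[:2],'z56',onz('wrist',*c[i],56,kw).round(1)[:2])
for q in((617,-215),(583,-84)): print(proj('scene',np.r_[q,74]).round(0),proj('scene',np.r_[q,184]).round(0))
h=cv2.cvtColor(cv2.imread('pics/s22.png'),cv2.COLOR_BGR2HSV)
n,_,st,c=cv2.connectedComponentsWithStats(cv2.inRange(h,(0,0,0),(180,255,60)))
print([(st[i].tolist(),c[i].round(0).tolist()) for i in range(1,n) if st[i,4]>100 and 180<c[i][0]<340 and 180<c[i][1]<300])"
```

```text
clock: 63.1
position: [583.9, -83.1, 351.7]
tcp_rot: [[-0.965, -0.264, 0.0], [-0.264, 0.965, -0.001], [0.0, -0.001, -1.0]]
ft_force: [-2.2, -0.1, 4.9]
width: 4.7
gripper_force: 59.9
clock: 64.77
position: [485.4, -233.6, 365.5]
tcp_rot: [[-0.964, -0.264, -0.003], [-0.264, 0.964, 0.0], [0.003, 0.001, -1.0]]
ft_force: [0.9, 0.5, 1.2]
width: 40.1
gripper_force: 0.0
64.77 [ 485.4 -233.6  365.5] w 40.1 g 0.0 F [0.9 0.5 1.2] q [ 0.54  0.54 -0.3   1.37  0.16  1.26  2.08]
yel [ 323   75   46   48 1481] [345.2  98.7] z24 [ 405.6 -227.7] z56 [ 406.1 -229.5]
yel [ 228  133   46   45 1308] [251.4 154.3] z24 [ 507.  -328.7] z56 [ 500.7 -323.7]
yel [ 331  228   75   28 1508] [368.  240.8] z24 [ 584.8 -141.3] z56 [ 573.3 -148.8]
yel [271 239  19  11 169] [279.7 243.8] z24 [ 622.8 -262.7] z56 [ 608.7 -262.1]
yel [ 598  284   42   60 1158] [626.1 314.9] z24 [597.2 277.9] z56 [584.8 242.2]
yel [291 293  43  25 211] [312.7 308.7] z24 [ 713.7 -189.6] z56 [ 693.5 -193.9]
yel [613 344  27  22 137] [628.9 355.5] z24 [663.1 319.4] z56 [646.3 280.9]
brown [338  91  18  18 233] [346.6  99.1] z24 [ 405.6 -225.
[... 254 characters left out ...]
56 [ 507.9 -329. ]
brown [ 442  233   49   88 2231] [460.4 273.6] z24 [598.6   6.2] z56 [586.1 -11.2]
brown [ 202  234   42   85 1801] [225.5 268.3] z24 [ 681.7 -330.8] z56 [ 663.7 -325.6]
brown [ 585  273   55   93 1570] [615.7 319.7] z24 [609.1 266.7] z56 [596.  231.8]
brown [331 283  40  18 679] [351.1 291.6] z24 [ 670.  -141.2] z56 [ 652.8 -148.8]
brown [261 354  37  25 715] [278.6 365.4] z24 [ 829.3 -215.9] z56 [ 801.4 -218.5]
brown [ 306  359   79   24 1225] [339.8 371.8] z24 [ 815.3 -117.3] z56 [ 788.3 -126.5]
[240. 233.] [234. 207.]
[283. 244.] [280. 218.]
[([176, 188, 42, 29, 163], [197.0, 207.0]), ([225, 217, 27, 34, 422], [240.0, 231.0]), ([268, 230, 25, 34, 457], [281.0, 244.0])]
```

Both vases hang where predicted, with body centres at (240,231) and (281,244). Weights are at (406,-228) and (507.5,-329). Picking up the first one.

```bash
python3 -c "
from h import *
to((406,-228,100))"; python3 inch.py '[[45,25,-5,0,0,0,0],[45,25,-5,0,0,0,0],[45,25,-5,0,0,0,0],[45,0,0,35,0,0,0],[45,0,0,35,0,0,0],[45,0,0,35,0,0,0],[45,0,0,35,0,0,0],[45,0,0,35,0,0,0],[45,0,0,35,0,0,0],[45,0,0,35,0,0,0],[45,0,0,20,0,0,0],[45,0,0,0,0,0,0],[45,0,0,0,0,0,0]]';  python3 -c "
from h import *
where();to((406,-228,37),frame((.9643,.2646)));kw=cal('wrist');im=shot('wrist','w23.png');hsv=cv2.cvtColor(im,cv2.COLOR_BGR2HSV)
for nm,lo,hi in(('yel',(12,120,90),(32,255,255)),('brown',(0,60,15),(14,255,110))):
    n,_,st,c=cv2.connectedComponentsWithStats(cv2.inRange(hsv,lo,hi))
    for i in range(1,n):
        if st[i,4]>300: print(nm,st[i],c[i].round(1),'z24',onz('wrist',*c[i],24,kw).round(1)[:2],'z56',onz('wrist',*c[i],56,kw).round(1)[:2])"
```

```text
shift [ 75.8  26.9 267. ]
clock: 65.95
position: [417.8, -268.4, 101.3]
tcp_rot: [[-0.964, -0.264, -0.001], [-0.264, 0.964, -0.001], [0.001, -0.001, -1.0]]
ft_force: [0.2, -0.4, 0.8]
width: 45.1
gripper_force: 0.0
65.95 [ 417.8 -268.4  101.3] w 45.1 g 0.0 F [ 0.2 -0.4  0.8] q [ 0.6   0.82 -0.18  1.91  0.31  0.44  2.04]
shift [ 0.6 42.2 64.2]
turn [-0.001 -0.001 -0.   ]
yel [ 347  177   93   88 4661] [391.2 215.1] z24 [ 401.6 -229.7] z56 [ 393.1 -238.6]
yel [ 163  284   63   35 1295] [193.4 298.6] z24 [ 493.4 -339.7] z56 [ 471. -332.]
brown [ 380  211   42   48 1451] [399.9 234.9] z24 [ 412.8 -220.2] z56 [ 402.5 -230.5]
brown [  496   216   144   161 16058] [575.6 289.5] z24 [418.7 -94.4] z56 [ 407.6 -123.7]
brown [    0   255   132   145 12435] [ 54.  318.5] z24 [ 534.3 -429.9] z56 [ 505.7 -408.6]
```

```bash
python3 inch.py '[[45,0.5,21,0,0,0,0],[45,0,21,0,0,0,0],[45,0,0,20,0,0,0],[45,0,0,20,0,0,0],[45,0,0,14,0,0,0],[45,0,0,6,0,0,0],[45,0,0,3,0,0,0],[45,0,0,0,0,0,0]]'; python3 -c "
from h import *
where();to((405.5,-228.5,37))"; python3 inch.py '[[0,0,0,0,0,0,0],[0,0,0,0,0,0,0],[0,0,0,0,0,0,0],[0,0,0,0,0,0,0],[0,0,0,0,0,0,0],[0,0,0,0,0,0,0],[0,0,0,0,0,0,0],[0,0,0,0,0,0,0],[0,0,0,0,0,0,0]]'
```

```text
clock: 66.67
position: [405.8, -228.3, 38.2]
tcp_rot: [[-0.965, -0.264, -0.0], [-0.264, 0.965, -0.001], [0.001, -0.001, -1.0]]
ft_force: [-0.4, -0.1, 0.9]
width: 44.7
gripper_force: 0.0
66.67 [ 405.8 -228.3   38.2] w 44.7 g 0.0 F [-0.4 -0.1  0.9] q [ 0.48  0.93 -0.07  2.05  0.34  0.18  1.94]
shift [ 0.3 -0.1  1.2]
clock: 67.42
position: [405.6, -228.2, 38.4]
tcp_rot: [[-0.965, -0.264, 0.0], [-0.264, 0.965, -0.001], [0.0, -0.001, -1.0]]
ft_force: [-1.7, 1.0, 12.4]
width: 20.2
gripper_force: 58.1
```

```bash
cat > ring.py <<'E'
from h import *
def ring(f,st=None,kw=None,im=None):
    kw=kw or cal('wrist'); im=shot('wrist',f) if im is None else im; hsv=cv2.cvtColor(im,cv2.COLOR_BGR2HSV)
    m=cv2.inRange(hsv,(0,60,10),(14,255,110)); m|=cv2.inRange(hsv,(174,60,10),(180,255,110)); m=cv2.morphologyEx(m,cv2.MORPH_CLOSE,np.ones((15,15),np.uint8))
    out=[]
    for c in cv2.findContours(m,cv2.RETR_EXTERNAL,cv2.CHAIN_APPROX_NONE)[0]:
        if cv2.contourArea(c)<3000: continue
        b=np.zeros_like(m); cv2.drawContours(b,[cv2.convexHull(c)],-1,255,-1); b=cv2.erode(b,np.ones((9,9)))
        w=(b>0)&(hsv[...,2]>115)&(hsv[...,1]<90); P=np.argwhere(w)[:,::-1].astype(np.float32)
        if len(P)<60: continue
        e=cv2.fitEllipse(cv2.convexHull(P)); u=e[0]; out.append(u)
        print('blob',np.round(cv2.minEnclosingCircle(c)[0]),'ring',np.round(u,1),np.round(e[1],1),'xy@48',onz('wrist',*u,48,kw).round(1)[:2])
    return out,kw
E
python3 inch.py '[[0,0,0,-2,0,0,0],[0,0,0,-8,0,0,0],[0,0,0,-20,0,0,0],[0,0,0,-30,0,0,0],[0,0,0,-30,0,0,0],[0,0,0,-30,0,0,0],[0,-20,15,-30,0,0,0],[0,-20,25,-20,0,0,0],[0,-30,25,0,0,0,0],[0,-27,25,0,0,0,0],[0,0,25,0,0,0,0],[0,0,20,0,0,0,0],[0,0,8,0,0,0,0],[0,0,0,0,0,0,0],[0,0,0,0,0,0,0]]'; python3 -c "
from ring import *
where();ring('w24.png')
print('old');st={'position':[485.4,-233.6,365.5],'tcp_rot':[[-0.964,-0.264,-0.003],[-0.264,0.964,0],[0.003,0.001,-1]]}
ring('',kw=cal('wrist',st),im=cv2.imread('pics/w22.png'))"
```

```text
clock: 68.67
position: [461.2, -64.7, 207.6]
tcp_rot: [[-0.965, -0.264, -0.001], [-0.264, 0.965, -0.001], [0.001, -0.001, -1.0]]
ft_force: [0.5, -0.5, -4.4]
width: 20.2
gripper_force: 59.5
68.67 [461.2 -64.7 207.6] w 20.2 g 59.5 F [ 0.5 -0.5 -4.4] q [ 0.19  0.6  -0.2   1.91  0.19  0.65  1.71]
blob [ 45. 329.] ring [ 40.1 336.7] [ 95.1 126.1] xy@48 [ 675.3 -293. ]
blob [330. 317.] ring [319.  349.3] [38.  52.9] xy@48 [617.7 -27.8]
blob [332. 150.] ring [329.5 170.4] [ 88.5 117.7] xy@48 [443.1 -65.5]
old
blob [440. 280.] ring [446.3 276.7] [65.1 82.6] xy@48 [598.9 -24.4]
blob [164. 166.] ring [150.6 173. ] [44.1 51.2] xy@48 [ 560.1 -445.2]
blob [449. 145.] ring [459.6 150.1] [46.6 52. ] xy@48 [427.6 -72. ]
```

Earlier views agree on the near bowl at (427.7,-72). In this view the held weight partly hides the ring, so I'll keep the earlier figure. Lowering gently.

```bash
python3 -c "
from h import *
kw=cal('wrist');print(onz('wrist',332,150,15,kw));to((427.7,-72,100),frame((.9643,.2646)))"
```

```text
[430.49381357 -66.72558108  15.        ]
shift [ 34.    2.4 107.5]
turn [-0.001 -0.001 -0.002]
```

```bash
python3 inch.py '[[0,17,2,0,0,0,0],[0,17,1,0,0,0,0],[0,0,0,25,0,0,0],[0,0,0,25,0,0,0],[0,0,0,25,0,0,0],[0,0,0,20,0,0,0],[0,0,0,9,0,0,0],[0,0,0,4,0,0,0],[0,0,0,0,0,0,0],[0,0,0,0,0,0,0],[0,0,0,0,0,0,0]]'; python3 -c "
from h import *
to((428,-71.5,92),frame((.9643,.2646)))"
```

```text
clock: 69.63
position: [427.9, -70.8, 99.9]
tcp_rot: [[-0.965, -0.263, -0.0], [-0.263, 0.965, -0.001], [0.0, -0.001, -1.0]]
ft_force: [-0.1, -0.6, -3.6]
width: 20.1
gripper_force: 59.6
shift [ 0.1 -0.7  7.9]
turn [-0.001 -0.    -0.001]
```

```bash
python3 inch.py '[[0,0,-0.7,2,0,0,0],[0,0,0,2,0,0,0],[0,0,0,1.5,0,0,0],[0,0,0,1,0,0,0],[0,0,0,0.5,0,0,0],[0,0,0,0,0,0,0]]'; python3 inch.py '[[0,0,0,0.5,0,0,0],[0,0,0,0,0,0,0],[0,0,0,0,0,0,0]]'
```

```text
clock: 70.13
position: [427.7, -71.1, 92.1]
tcp_rot: [[-0.965, -0.264, -0.002], [-0.264, 0.965, -0.001], [0.002, -0.0, -1.0]]
ft_force: [0.3, 0.7, -4.3]
width: 19.8
gripper_force: 59.6
clock: 70.38
position: [427.7, -71.1, 91.8]
tcp_rot: [[-0.965, -0.264, -0.001], [-0.264, 0.965, -0.001], [0.001, -0.0, -1.0]]
ft_force: [-1.0, 0.5, 1.9]
width: 20.2
gripper_force: 60.2
```

```bash
python3 inch.py '[[0,0,0,0.4,0,0,0],[0,0,0,0,0,0,0],[0,0,0,0,0,0,0]]'
```

```text
clock: 70.63
position: [427.8, -71.1, 91.7]
tcp_rot: [[-0.965, -0.264, -0.001], [-0.264, 0.965, -0.001], [0.001, -0.001, -1.0]]
ft_force: [-2.5, 0.5, 15.2]
width: 20.2
gripper_force: 61.6
```

Seated. Easing off and releasing.

```bash
python3 inch.py '[[0,0,0,-0.4,0,0,0],[0,0,0,0,0,0,0],[26,0,0,0,0,0,0],[34,0,0,0,0,0,0],[45,0,0,0,0,0,0],[45,0,0,0,0,0,0],[45,0,0,-3,0,0,0],[45,0,0,-8,0,0,0],[45,0,0,-20,0,0,0],[45,0,0,-30,0,0,0],[45,0,0,-30,0,0,0],[45,-20,0,-30,0,0,0],[45,-10,0,0,0,0,0],[45,0,0,0,0,0,0]]'; python3 -c "
from ring import *
kw=cal('wrist');im=shot('wrist','w25.png');hsv=cv2.cvtColor(im,cv2.COLOR_BGR2HSV)
n,_,st,c=cv2.connectedComponentsWithStats(cv2.inRange(hsv,(12,120,90),(32,255,255)))
for i in range(1,n):
    if st[i,4]>300: print(st[i],c[i].round(1),'z77',onz('wrist',*(st[i,:2]+st[i,2:4]/2),75,kw).round(1)[:2])
m=cv2.inRange(hsv,(0,60,10),(14,255,110));
for c in cv2.findContours(m,cv2.RETR_EXTERNAL,cv2.CHAIN_APPROX_NONE)[0]:
    if cv2.contourArea(c)>5000: print('bowl',cv2.boundingRect(c),np.round(cv2.minEnclosingCircle(c),1) if 0 else cv2.minEnclosingCircle(c),onz('wrist',*cv2.minEnclosingCircle(c)[0],12,kw).round(1)[:2])
to((507.5,-329,300),frame((.9643,.2646)))"
```

```text
clock: 71.8
position: [458.6, -62.7, 214.6]
tcp_rot: [[-0.964, -0.264, 0.003], [-0.264, 0.964, -0.001], [-0.003, -0.001, -1.0]]
ft_force: [0.1, 0.1, -0.7]
width: 45.1
gripper_force: 0.0
[ 286  118   78   78 3936] [324.8 155.6] z77 [428.2 -70.9]
[   0  126   78   65 2973] [ 41.3 157.6] z77 [ 487.8 -284.1]
[ 158  260   94   37 2089] [203.3 276.7] z77 [ 556.4 -142.6]
[ 572  310   68   90 3613] [615.  361.1] z77 [536.3 227.1]
bowl (293, 266, 78, 118) ((339.7803649902344, 322.2502746582031), 62.0399284362793) [609.5  -4.3]
bowl (263, 80, 124, 126) ((323.9597473144531, 142.3771514892578), 63.01744079589844) [425.  -72.8]
shift [  21.6 -269.9  -86.4]
turn [-0.001 -0.    -0.001]
```

The weight sits level at (428.2,-70.9) on the bowl, centred within about 4 mm. Next, the second weight.

```bash
python3 inch.py '[[45,2,-35,0,0,0,0],[45,2,-35,0,0,0,0],[45,2,-35,0,0,0,0],[45,2,-35,0,0,0,0],[45,2,-35,0,0,0,0],[45,2,-35,0,0,0,0],[45,2,-35,0,0,0,0],[45,7,-25,0,0,0,0],[45,0,0,30,0,0,0],[45,0,0,30,0,0,0],[45,0,0,30,0,0,0],[45,0,0,0,0,0,0],[45,0,0,0,0,0,0]]';  python3 -c "
from h import *
where();kw=cal('wrist');im=shot('wrist','w26.png');hsv=cv2.cvtColor(im,cv2.COLOR_BGR2HSV)
for nm,lo,hi in(('yel',(12,120,90),(32,255,255)),('brown',(0,60,15),(14,255,110))):
    n,_,st,c=cv2.connectedComponentsWithStats(cv2.inRange(hsv,lo,hi))
    for i in range(1,n):
        if st[i,4]>500: print(nm,st[i],c[i].round(1),'z20',onz('wrist',*(st[i,:2]+st[i,2:4]/2),20,kw).round(1)[:2],'z50',onz('wrist',*c[i],50,kw).round(1)[:2])
to((507.5,-329,38.4),frame((.9643,.2646)))"
```

```text
clock: 72.93
position: [506.8, -328.8, 122.3]
tcp_rot: [[-0.965, -0.264, -0.004], [-0.264, 0.965, 0.001], [0.004, 0.002, -1.0]]
ft_force: [0.1, 0.7, 1.2]
width: 45.2
gripper_force: 0.0
72.93 [ 506.8 -328.8  122.3] w 45.2 g 0.0 F [0.1 0.7 1.2] q [ 0.63  0.91 -0.24  1.49  0.27  0.78  2.13]
yel [ 279  175   85   81 4309] [321.5 211.7] z20 [ 510.1 -330. ] z50 [ 498.2 -333.1]
yel [ 532  335   56   35 1037] [565.5 347.2] z20 [ 570.7 -117.5] z50 [ 548.5 -145. ]
yel [344 352  47  19 772] [366.8 361.4] z20 [ 619.1 -262.3] z50 [ 595.8 -273.8]
brown [ 604  140   36  123 3104] [624.7 204.4] z20 [ 445.5 -131.8] z50 [ 445.3 -156.8]
brown [   67   155   171   156 17864] [154.5 229.5] z20 [ 554.4 -442.5] z50 [ 536.6 -429.8]
brown [ 304  206   34   43 1109] [321.  227.6] z20 [ 518.9 -328. ] z50 [ 508.3 -330.7]
brown [ 256  344   38   36 1213] [275.6 361.5] z20 [ 639.  -333.6] z50 [ 612.6 -335.3]
shift [-0.1  0.2 85.3]
turn [-0.    -0.002 -0.001]
```

```bash
python3 inch.py '[[45,-1.4,-1.4,20,0,0,0],[45,0,0,20,0,0,0],[45,0,0,20,0,0,0],[45,0,0,14,0,0,0],[45,0,0,6,0,0,0],[45,0,0,4,0,0,0],[45,0,0,0,0,0,0]]'; python3 inch.py '[[0,0,0,0,0,0,0],[0,0,0,0,0,0,0],[0,0,0,0,0,0,0],[0,0,0,0,0,0,0],[0,0,0,0,0,0,0],[0,0,0,0,0,0,0],[0,0,0,0,0,0,0],[0,0,0,0,0,0,0],[0,0,0,0,0,0,0]]'
```

```text
clock: 73.57
position: [509.6, -330.5, 39.6]
tcp_rot: [[-0.965, -0.264, -0.001], [-0.264, 0.965, -0.001], [0.001, -0.001, -1.0]]
ft_force: [-0.2, 0.3, -0.2]
width: 44.8
gripper_force: 0.0
clock: 74.32
position: [509.7, -330.3, 39.9]
tcp_rot: [[-0.965, -0.264, -0.0], [-0.264, 0.965, -0.001], [0.001, -0.001, -1.0]]
ft_force: [-2.3, 2.7, 8.8]
width: 19.6
gripper_force: 58.3
```

```bash
python3 inch.py '[[0,0,0,-2,0,0,0],[0,0,0,-8,0,0,0],[0,0,0,-20,0,0,0],[0,0,0,-30,0,0,0],[0,0,0,-30,0,0,0],[0,0,0,0,0,0,0],[0,0,0,0,0,0,0]]'; python3 -c "
from ring import *
where();ring('w27.png');to((560.2,-445.5,101),frame((.9643,.2646)))"
```

```text
clock: 74.9
position: [509.8, -330.5, 130.4]
tcp_rot: [[-0.965, -0.264, 0.001], [-0.264, 0.965, -0.002], [-0.0, -0.002, -1.0]]
ft_force: [-0.2, 0.5, -5.3]
width: 20.1
gripper_force: 59.6
74.9 [ 509.8 -330.5  130.4] w 20.1 g 59.6 F [-0.2  0.5 -5.3] q [ 0.64  0.9  -0.24  1.48  0.26  0.8   2.14]
blob [160. 226.] ring [137.5 245.7] [81.6 99.5] xy@48 [ 559.5 -445.2]
shift [ -18.9 -124.6   28. ]
turn [-0.001 -0.001 -0.001]
```

```bash
python3 inch.py '[[0,-3,-20,0,0,0,0],[0,-4,-26,0,0,0,0],[0,-4,-26,0,0,0,0],[0,-4,-26,0,0,0,0],[0,-4,-26,0,0,0,0],[0,0,0,0,0,0,0],[0,0,0,15,0,0,0],[0,0,0,10,0,0,0],[0,0,0,4,0,0,0],[0,0,0,0,0,0,0],[0,0,0,0,0,0,0]]'; python3 -c "
from h import *
where();to((560,-445.3,93.3),frame((.9643,.2646)))"
```

```text
clock: 75.87
position: [560.3, -444.6, 99.6]
tcp_rot: [[-0.965, -0.264, -0.002], [-0.264, 0.965, -0.0], [0.002, 0.0, -1.0]]
ft_force: [0.7, -0.4, -4.1]
width: 20.1
gripper_force: 59.9
75.87 [ 560.3 -444.6   99.6] w 20.1 g 59.9 F [ 0.7 -0.4 -4.1] q [ 0.71  1.11 -0.26  0.99  0.26  1.07  2.3 ]
shift [ 0.5 -0.6  6.3]
turn [ 0.    -0.002 -0.001]
```

```bash
python3 inch.py '[[0,0.5,-0.6,2,0,0,0],[0,0,0,2,0,0,0],[0,0,0,1,0,0,0],[0,0,0,0.5,0,0,0],[0,0,0,0,0,0,0],[0,0,0,0,0,0,0]]'; python3 inch.py '[[0,0,0,0.5,0,0,0],[0,0,0,0,0,0,0],[0,0,0,0,0,0,0]]'
```

```text
clock: 76.37
position: [560.1, -445.5, 94.3]
tcp_rot: [[-0.965, -0.264, -0.001], [-0.264, 0.965, -0.001], [0.001, -0.0, -1.0]]
ft_force: [0.3, 0.8, -4.0]
width: 19.9
gripper_force: 59.9
clock: 76.62
position: [560.1, -445.5, 93.7]
tcp_rot: [[-0.965, -0.264, -0.001], [-0.264, 0.965, -0.001], [0.001, -0.0, -1.0]]
ft_force: [0.3, -0.1, -4.8]
width: 19.8
gripper_force: 59.9
```

```bash
python3 inch.py '[[0,0,0,0.4,0,0,0],[0,0,0,0,0,0,0],[0,0,0,0,0,0,0]]'
```

```text
clock: 76.87
position: [560.1, -445.6, 93.5]
tcp_rot: [[-0.965, -0.264, -0.001], [-0.264, 0.965, -0.001], [0.001, -0.0, -1.0]]
ft_force: [-0.4, 0.5, -2.3]
width: 19.4
gripper_force: 60.3
```

```bash
python3 inch.py '[[0,0,0,0.2,0,0,0],[0,0,0,0,0,0,0],[0,0,0,0,0,0,0]]'
```

```text
clock: 77.12
position: [560.2, -445.6, 93.4]
tcp_rot: [[-0.965, -0.264, -0.001], [-0.264, 0.965, -0.001], [0.001, -0.001, -1.0]]
ft_force: [-1.0, 0.9, 3.3]
width: 20.4
gripper_force: 60.7
```

Contact. Releasing, backing away and checking everything in a last picture.

```bash
python3 inch.py '[[26,0,0,0,0,0,0],[34,0,0,0,0,0,0],[45,0,0,0,0,0,0],[45,0,0,0,0,0,0],[45,0,0,-3,0,0,0],[45,0,0,-8,0,0,0],[45,0,0,-20,0,0,0],[45,0,0,-30,0,0,0],[45,0,0,-30,0,0,0],[45,20,0,-30,0,0,0],[45,35,0,-30,0,0,0],[45,35,0,-30,0,0,0],[45,35,0,0,0,0,0],[45,0,0,0,0,0,0],[45,0,0,0,0,0,0]]'; python3 -c "
from h import *
kw=cal('wrist');im=shot('wrist','w28.png');hsv=cv2.cvtColor(im,cv2.COLOR_BGR2HSV)
n,_,st,c=cv2.connectedComponentsWithStats(cv2.inRange(hsv,(12,120,90),(32,255,255)))
for i in range(1,n):
    if st[i,4]>300: print(st[i],c[i].round(1),'z75',onz('wrist',*(st[i,:2]+st[i,2:4]/2),75,kw).round(1)[:2])
shot('scene','s28.png');shot('top','t28.png')
k=dict(interpolation=cv2.INTER_CUBIC)
s=cv2.imread('pics/s28.png')[130:290,150:350];t=cv2.imread('pics/t28.png')[120:300,280:460]
cv2.imwrite('pics/c28.png',np.vstack([np.hstack([cv2.resize(s,(400,320),**k),cv2.resize(t,(320,320),**k)]),cv2.copyMakeBorder(cv2.resize(im,(448,280)),0,0,0,272,0)]))"
```

```text
clock: 78.37
position: [444.6, -477.7, 270.0]
tcp_rot: [[-0.965, -0.261, -0.001], [-0.261, 0.965, -0.002], [0.001, -0.002, -1.0]]
ft_force: [0.6, 0.5, 0.6]
width: 45.2
gripper_force: 0.0
[ 395    0  100   58 4062] [444.3  25.9] z75 [ 291.9 -414.7]
[ 297  269   58   49 1685] [325.9 290.2] z75 [ 559.9 -445.3]
```

View pics/c28.png

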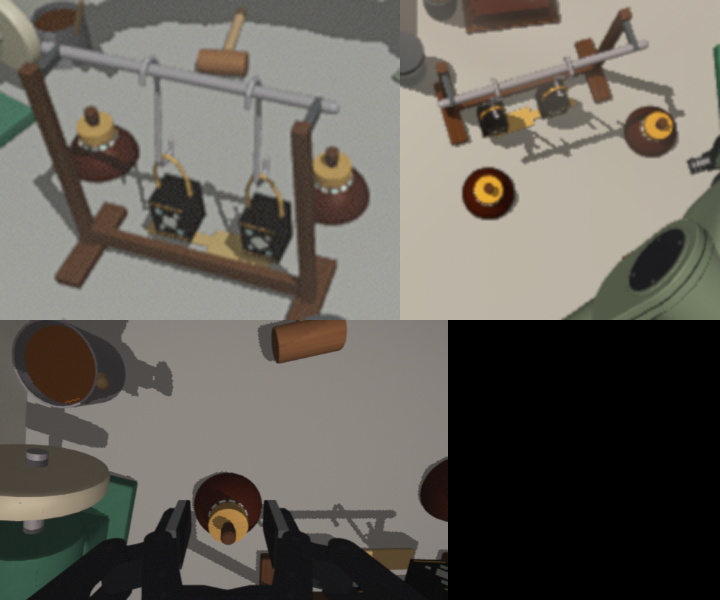

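Both vases hang upright on their own hooks, and both weights sit level on the bowls. I'll wait a few moments for any swing to die down, then hand in.

```bash
python3 inch.py '[[45,0,0,0,0,0,0],[45,0,0,0,0,0,0],[45,0,0,0,0,0,0],[45,0,0,0,0,0,0],[45,0,0,0,0,0,0],[45,0,0,0,0,0,0],[45,0,0,0,0,0,0],[45,0,0,0,0,0,0],[45,0,0,0,0,0,0],[45,0,0,0,0,0,0],[45,0,0,0,0,0,0],[45,0,0,0,0,0,0]]'>/dev/null; python3 -c "
from h import *
a=cv2.imread('pics/s28.png').astype(int)[130:290,150:340];b=env.capture('scene').astype(int)[130:290,150:340]
print('changed px',(abs(a-b).max(2)>40).sum()); print(env.job_done())"
```

```text
changed px 0
the job is handed in; nothing more can be done
None
```

I handed the job in at about 80 s: both vases hang still and upright from their own hooks on the tall rail, about 135 mm apart, and each bowl carries one level, centred weight; no verdict came back on hand-in.

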